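Load the polishing mill and set its speed

TASK

The little roller mill is still unplugged and needs loading: first swing the speed lever fully back to its stop. Then take the wooden bench pin off the rollers, put it flat in the wooden tray, and lay every green jar on its side on its own pair of rollers, in line with them and about centred between the end plates (lids may face either way). Only then swing the speed lever to the red tab, and leave the other things on the bench where they are.

Things in the scene. Friction and masses are not known exactly. Their poses are not given: they have to be found in the camera images.
- jar0: green polishing jar with white lid and paper band, a plain closed cylinder of diameter 44 mm and height 90 mm, about 0.22 kg, starting upright on the bench. Origin at the centre of the cylinder (45 mm above its underside); its z axis is the cylinder axis, towards the lid. Two or three jars are present; an absent one reads None from the start.
- jar1: green polishing jar with white lid and paper band, a plain closed cylinder of diameter 44 mm and height 90 mm, about 0.22 kg, starting upright on the bench. Origin at the centre of the cylinder (45 mm above its underside); its z axis is the cylinder axis, towards the lid. Two or three jars are present; an absent one reads None from the start.
- jar2: green polishing jar with white lid and paper band, a plain closed cylinder of diameter 44 mm and height 90 mm, about 0.22 kg, starting upright on the bench. Origin at the centre of the cylinder (45 mm above its underside); its z axis is the cylinder axis, towards the lid. Two or three jars are present; an absent one reads None from the start.
- mill: blue roller mill fixed to the bench, deck 170 x 280 mm (x, y), with three cradles at y = -85, 0 and +85 mm. Origin under the centre of the deck at bench height; x along the rollers, z up. The deck lies 49 mm below the bay points; end plates at x = +-75 mm (10 mm thick) and the grey drive housing (x 80 to 130 mm) reach 16 mm below them; black posts stand between and beside the cradles at x = +-44, y = +-42.5, +-127.5 mm (12 x 15 mm, tops 77 mm above the bench).
- bay0 (a point): right-hand (-y) cradle: two fixed steel rollers (diameter 12 mm, length 140 mm) along x, 28 mm apart between centres. This point is where the centre of a well laid jar rests: mid-length, 24 mm above the roller centres, 74 mm above the bench. Axes are the mill's.
- bay1 (a point): middle cradle: two fixed steel rollers (diameter 12 mm, length 140 mm) along x, 28 mm apart between centres. This point is where the centre of a well laid jar rests: mid-length, 24 mm above the roller centres, 74 mm above the bench. Axes are the mill's.
- bay2 (a point): left-hand (+y) cradle: two fixed steel rollers (diameter 12 mm, length 140 mm) along x, 28 mm apart between centres. This point is where the centre of a well laid jar rests: mid-length, 24 mm above the roller centres, 74 mm above the bench. Axes are the mill's.
- bench_pin: loose wooden bench pin, a flat block 30 x 110 x 20 mm (x, y, z) with a 10 mm wide, 35 mm deep notch in its +y end, about 80 g. It starts lying across the rollers (its long side across them; roller tops are 56 mm above the bench). Origin at the centre of its underside, z up.
- tray: dark wooden open tray fixed to the bench, outside 150 x 190 x 30 mm (x, y, z), walls and floor 5 mm. Origin at the centre of its underside.
- controller: grey speed controller box fixed to the bench, 110 x 110 x 50 mm, with a white dial on top. Origin at the centre of its underside; the lever turns about its vertical centre line.
- lever (a joint): angle of the speed lever about the vertical line through the controller's centre, 0 at its stop, where the lever points to the controller's -y side, growing clockwise seen from above (through the controller's -x side) up to 2.3 rad. It turns stiffly (about 2 N at the handle) and stays where it is left.
- lever_grip (a point): centre of the top face of the lever's upright black handle: a round post of diameter 16 mm, 70 mm from the turning axis, its top 110 mm above the bench; the free part of the post is 40 mm tall, over a flat steel arm 68 mm above the bench at its top.
- mark (a joint): angle of the red setting tab on the dial, measured like the lever's: the lever is at the tab when both angles are equal. The tab is set beforehand, differs from start to start and cannot be moved.
- mark_tip (a point): centre of the red square tab (14 mm) on the dial, 47 mm from the turning axis, 55 mm above the bench.
- polish_pot: bystander, leave alone: small amber pot with black lid, diameter 48 mm, height 45 mm, standing among the jars; origin under its centre.
- hammer: bystander, leave alone: hammer lying flat; origin near the middle of its underside.
- driver: bystander, leave alone: orange-handled screwdriver lying flat.
- pickle_cup: bystander, leave alone: open glass cup, diameter 80 mm, height 80 mm.
- wire_spool: bystander, leave alone: copper wire spool, diameter 60 mm, height 35 mm.
- bench_block: bystander, leave alone: steel block 60 x 60 x 30 mm.
- crucible: bystander, leave alone: white crucible, diameter 56 mm, height 30 mm.
Things that resemble listed ones, but are neither listed nor needed, are in the scene too. There is more than one size of the bench_pin; the one meant has the size given above.

How it is judged:
By the outcome, as a careful person would: the job done as asked, in the order asked, and still so for the second after the job is handed in, with the robot touching nothing.
Of jar0, jar1, jar2 only 2 to 3 are there at a start; the rules pass over those that are not, and their reading is None.
At some moment in a run one of jar0, jar1, jar2 may be knocked a few centimetres aside while the robot is not near it.
Once in a run the grip may slacken for a moment while it holds something.
It also fails if it takes over 210 s, if anything falls off the work surface, if the arm or the gripper's body presses on something with over 40 N, if the wrist force passes 120 N, or if a joint passes its speed limit or range.

ROBOT

A 7-joint arm with a two-finger parallel gripper is mounted at the origin on the work surface. World frame = base frame: x ahead of the robot, y to its left, z up, the work surface at z = 0. Lengths are in m, angles in rad, forces in N, time in s.
With the tool pointing down it reaches from about 0.35 to 0.9 m from the base axis. Payload 19.9 kg.
Tool frame: the origin (TCP) lies midway between the tips of the shut fingers; the grasp point (between the pads) lies 19 mm behind it (ctrl.hold_point_z is the distance from the TCP to the grasp point, in m); z points along the fingers, y is the line along which they close (so a half turn about z gives the same grasp; the last joint's range is limited). The gripper opens to 85 mm and grips with 20 to 120 N. Pads are 22 mm wide; open, the fingers measure 114 mm over their backs; the gripper's body (76 mm by 85 mm) begins 54 mm behind the grasp point. The pads swing forward as they close: fully open they stand 13 mm farther back than shut.
Start: joints at [1.194, 0.417, -0.01, 1.614, 0.005, 1.111, -0.053], TCP at [0.206, -0.59, 0.231] pointing down, gripper open.
Joint ranges: [-2.81, 2.81], [-0.39, 2.02], [-1.27, 1.25], [0.06, 2.57], [-1.19, 4.33], [0.19, 2], [-2.82, 2.82]. Speed limits (rad/s): [1.89, 1.89, 2.39, 2.39, 3.01, 3.01, 3.01].

INTERFACE

Orientations are given as a unit quaternion [w, x, y, z].
In Python, from station import ctrl gives the robot as it stands. The module is installed in compiled form; this text tells all that it offers.
- The arm moves only by the tool play_rows, never from a script. Its argument "plan" is a list of rows, each an object of numbers: "rx", "ry", "rz": the turn, a rotation vector about the tool's x, y, z in rad; "tx", "ty", "tz": the shift along the tool's x, y, z in m; "hand": the opening, from 0 (shut) to 1 (fully open). A call has exactly 10 rows; each row shifts and turns the commanded pose from where the row before left it, along the tool's axes as they then stand; what a row does not reach is not made up. A row lasts 1/8 s, in which the tool goes at most 62.5 mm and 10.7 degrees, less where a joint would pass 70% of its speed; a pose out of reach is approached as far as the arm can. A call is refused whole if a number of a shift passes 0.0625 or a number of a turn 0.188, either way. A call with a gripper value outside its range is refused whole. The fingers move at their own pace and stop on an object; "newtons" is the grip in N (left out, the last holds). Time passes only in rows, so rows that do not move let the fingers close, or fill a call up. It gives the time, the measured TCP pose, the force, the opening and the grip force at its end, in the units of the state.
- ctrl.get_obs(): the state, without advancing time (a new reading comes with each control period).
- ctrl.snapshot(name): name is "scene" or "top" or "wrist"; returns a dict with "image" (420x560x3 uint8, red, green, blue), "camera_matrix" (3x3 intrinsics, pixels), "pose" (4x4, takes a point from camera to world coordinates). Camera axes: x right, y down, z forward; pixel columns grow to the right and rows downward; lengths in m; the calibration is good to about 2 mm. A picture is of the moment at which its call begins. There is no depth.
- ctrl.job_done(): hands the job in; it is judged then, once.
The state is a dict: "time": time; "joint_pos": joint angles; "qvel": joint speeds; "joint_torque": joint torques, N m; "tool_pos": TCP position; "tcp_rot": TCP orientation; "contact_force": force on the tool from outside, world axes, zero at the start; "ft_torque": the same for the moment, N m; "width": finger opening in m; "grasp_force": force on a finger pad.
Only numpy, scipy, OpenCV 4.12 (cv2) and the standard library are available. Lean on these libraries where they do the work, as an engineer would, in place of code of your own. Each camera call takes 0.05 s, during which the arm holds its last target. There are 200 camera calls.

## Working session

There is one attempt and no reset: what is moved stays moved. The work goes in short steps, Python scripts to look and compute and a tool call to move; the robot and the scene stay as the last step left them, time stands still between calls to the robot, and variables do not carry over. Pictures are saved under pics/ and viewed, at most 14 in all, crops included, and the job is handed in when it is done.

Besides the shell and the picture viewer there is one more tool, called as name(argument=value, ...), one argument or row to a line, values as JSON. play_rows: Moves the arm, as the interface text tells. Its arguments: {"type":"object","properties":{"plan":{"type":"array"},"newtons":{"type":"number"}},"required":["plan"]}

```bash
mkdir -p pics
cat > h.py <<'E'
import numpy as np, cv2
from station import ctrl
from scipy.spatial.transform import Rotation as R
def snap(name,fn=None):
    s=ctrl.snapshot(name)
    if fn: cv2.imwrite('pics/'+fn,s['image'][:,:,::-1])
    np.savez('last_%s.npz'%name,**s)
    return s
def ray(s,uv,z):
    K=s['camera_matrix'];P=s['pose']
    d=P[:3,:3]@np.linalg.inv(K)@np.array([uv[0],uv[1],1.]);o=P[:3,3]
    return o+d*(z-o[2])/d[2]
def proj(s,p):
    P=s['pose'];c=P[:3,:3].T@(np.asarray(p,float)-P[:3,3]);q=s['camera_matrix']@c
    return q[:2]/q[2]
def st():
    o=ctrl.get_obs();q=o['tcp_rot'];r=R.from_quat([q[1],q[2],q[3],q[0]])
    return o,np.array(o['tool_pos']),r
E
python3 - <<'E'
from h import *
o,p,r=st();print(o);print(r.as_matrix().round(3),ctrl.hold_point_z)
a=snap('top','top0.png');b=snap('scene','scene0.png')
for s in(a,b):print(s['camera_matrix'],s['pose'].round(3))
E
```

```text
{'time': 0.0, 'joint_pos': array([ 1.1934928 ,  0.41796965, -0.01033024,  1.61414551,  0.00471306,
        1.1107193 , -0.05301037]), 'qvel': array([-0.00065492, -0.0001008 ,  0.00033007,  0.00058216,  0.000954  ,
        0.00101261, -0.0004383 ]), 'joint_torque': array([-8.73827594e-04, -8.64442849e+01,  6.77857194e-01, -4.34893763e+01,
        1.89607730e-02,  7.42812292e-03,  2.16995352e-05]), 'tool_pos': array([ 0.20584509, -0.58976961,  0.2306749 ]), 'tcp_rot': array([-5.91023012e-04,  9.85935021e-01,  1.67127984e-01, -1.46775297e-04]), 'contact_force': array([-0.3375184 ,  0.3538364 ,  0.01552064]), 'ft_torque': array([-0.01705512, -0.0125838 , -0.00012834]), 'grasp_force': 0.0, 'width': 0.08531068201701097}
[[ 0.944  0.33  -0.   ]
 [ 0.33  -0.944  0.001]
 [-0.    -0.001 -1.   ]] 0.0187
[[500.01893875   0.         271.3042804 ]
 [  0.         500.01893875 208.90397102]
 [  0.           0.           1.        ]] [[-0.008 -0.994  0.112  0.407]
 [-1.     0.007 -0.017  0.042]
 [ 0.017 -0.112 -0.994  1.661]
 [ 0.     0.     0.     1.   ]]
[[503.85107842   0.         275.37406762]
 [  0.         503.85107842 203.7500038 ]
 [  0.           0.           1.        ]] [[-0.702  0.529 -0.476  1.183]
 [ 0.712  0.534 -0.456  0.625]
 [ 0.013 -0.659 -0.752  1.057]
 [ 0.     0.     0.     1.   ]]
```

View pics/top0.png

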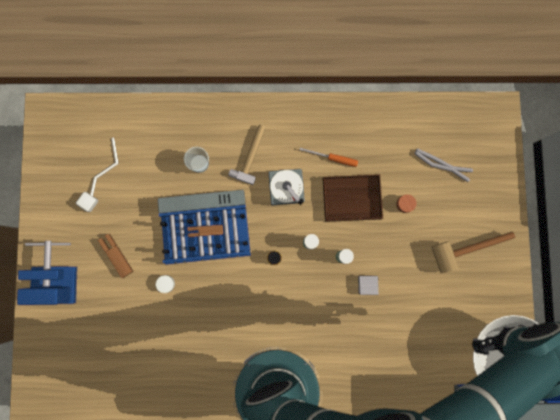

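View pics/scene0.png

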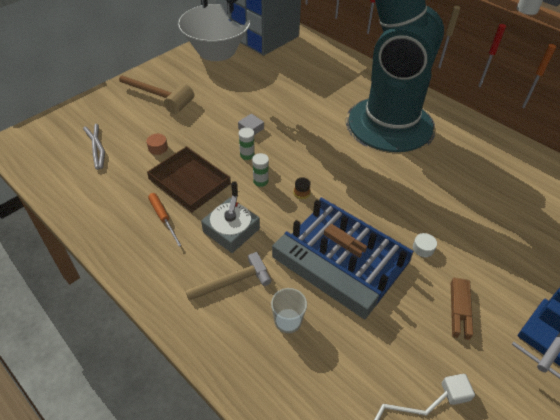

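Top view: jars at (311,241) and (345,256), controller at (287,187), mill centred near (205,230) with the pin at (206,231), and tray at (352,198). The crucible is at (165,284), and a bigger look-alike pin lies at (115,255). Only two jars are visible. Next I'll zoom in.

Run:
```python
import numpy as np,cv2
a=np.load('last_top.npz')['image'];b=np.load('last_scene.npz')['image']
f=lambda i,x,y,w,h,k:cv2.resize(i[y:y+h,x:x+w],None,fx=k,fy=k,interpolation=cv2.INTER_CUBIC)
A=f(a,150,160,240,145,3.3);A=cv2.resize(A,(795,480))
cv2.imwrite('pics/zt.png',A[:,:,::-1])
B=f(b,190,120,230,195,3);cv2.imwrite('pics/zs.png',B[:,:,::-1])
```

```text
(no output)
```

View pics/zt.png

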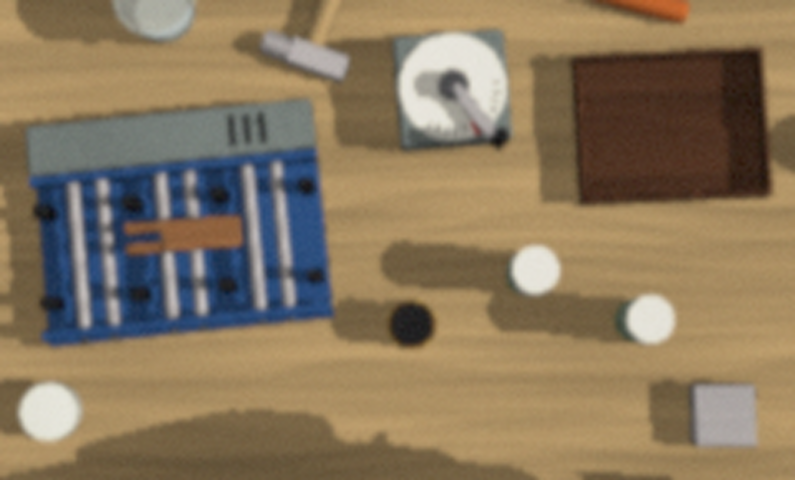

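View pics/zs.png

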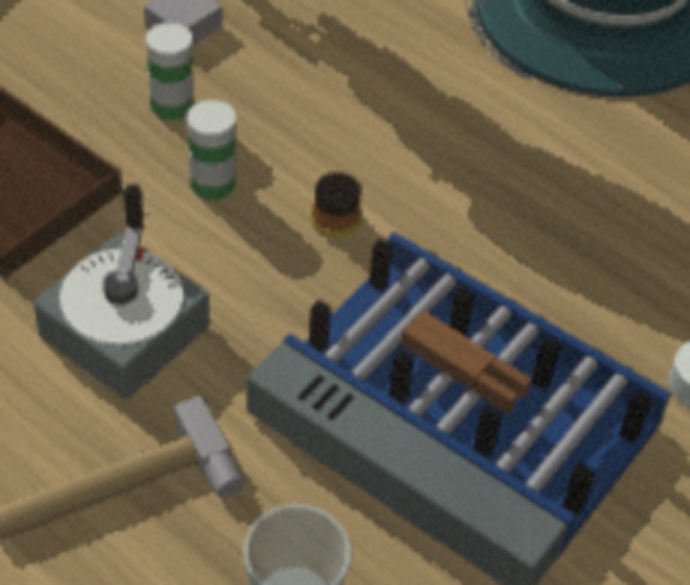

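The zooms show two upright jars. The pin spans the middle rollers at crop (185,235), with its notch to the left, which is +y. The lever points to about crop (499,138), with a red tab just beside it at (474,128).

```bash
cat > m.py <<'E'
from h import *
s=dict(np.load('last_top.npz'))
c=lambda x,y:(150+x/3.3125,160+y/3.31)
W=lambda x,y,z:ray(s,c(x,y),z)[:2]
def show(n,pts):
    print(n,[W(*q).round(4).tolist() for q in pts])
if __name__=='__main__':
    show('jars',[(535,270,.09),(650,319,.09)]);show('pot',[(412,325,.045)])
    show('ctrl corners',[(395,38,.05),(505,30,.05),(512,140,.05),(402,150,.05)]);show('dial',[(453,88,.05)])
    show('handle',[(499,138,.11)]);show('tab',[(474,128,.055)])
    show('tray',[(573,57,.03),(761,48,.03),(770,195,.03),(580,203,.03)])
    show('deck',[(45,343,.025),(331,315,.025)]);show('hous',[(27,128,.058),(312,100,.058),(315,150,.058),(32,176,.058)])
    show('pin',[(125,222,.076),(240,216,.076),(243,247,.076),(127,255,.076)])
    show('posts',[(44,211,.077),(134,203,.077),(219,194,.077),(306,186,.077),(52,303,.077),(140,294,.077),(227,285,.077),(316,276,.077)])
    show('cruc',[(50,411,.03)]);show('block',[(724,415,.03)])
E
python3 m.py
```

```text
jars [[0.4798, -0.1111], [0.4326, -0.2193]]
pot [[0.4294, 0.0051]]
ctrl corners [[0.7116, 0.0194], [0.7191, -0.0894], [0.6094, -0.0946], [0.6002, 0.0134]]
dial [[0.6613, -0.0373]]
handle [[0.6038, -0.0773]]
tab [[0.6208, -0.0571]]
tray [[0.6952, -0.1587], [0.7033, -0.3477], [0.5552, -0.3518], [0.5485, -0.1627]]
deck [[0.4151, 0.364], [0.4401, 0.0842]]
hous [[0.6231, 0.3782], [0.649, 0.1011], [0.5998, 0.0983], [0.5761, 0.3725]]
pin [[0.5293, 0.2795], [0.5343, 0.1697], [0.5046, 0.1667], [0.4977, 0.2772]]
posts [[0.5404, 0.3566], [0.5475, 0.2709], [0.5555, 0.1897], [0.5627, 0.1064], [0.4526, 0.3477], [0.4605, 0.2644], [0.4684, 0.1818], [0.4763, 0.097]]
cruc [[0.3493, 0.3571]]
block [[0.3395, -0.2994]]
```

```bash
cat >> h.py <<'E'
def go(target,ydeg,n):
    """uniform row (same shift and turn n times) that brings the tool to target, tool y heading ydeg (mod 180)"""
    o,p,r=st();M=r.as_matrix();cur=np.degrees(np.arctan2(M[1,1],M[0,1]))
    dy=(ydeg-cur+90)%180-90
    w=-np.radians(dy)/n
    S=sum(R.from_rotvec([0,0,w*i]).as_matrix() for i in range(n))
    v=np.linalg.solve(S,M.T@(np.array(target)-p))
    print('at',p.round(4),'y',cur.round(1),'tilt',np.degrees(np.arccos(-M[2,2])).round(2),'F',o['contact_force'].round(1),'w',round(o['width'],4),'t',round(o['time'],2))
    print('rows',n,'v',v.round(4),'rz',w.round(4))
E
python3 -c "
from h import *
go([.604,-.077,.16],-30,16)"
```

```text
at [ 0.2058 -0.5898  0.2307] y -70.8 tilt 0.06 F [-0.2  1.1  0.1] w 0.0854 t 0.1
rows 16 v [ 0.0402 -0.0099  0.0044] rz -0.0445
```

play_rows(
  plan=[
    {"tx": 0.04,"ty": -0.01,"tz": 0.0044,"rz": -0.0445,"hand": 1},
    {"tx": 0.04,"ty": -0.01,"tz": 0.0044,"rz": -0.0445,"hand": 1},
    {"tx": 0.04,"ty": -0.01,"tz": 0.0044,"rz": -0.0445,"hand": 1},
    {"tx": 0.04,"ty": -0.01,"tz": 0.0044,"rz": -0.0445,"hand": 1},
    {"tx": 0.04,"ty": -0.01,"tz": 0.0044,"rz": -0.0445,"hand": 1},
    {"tx": 0.04,"ty": -0.01,"tz": 0.0044,"rz": -0.0445,"hand": 1},
    {"tx": 0.04,"ty": -0.01,"tz": 0.0044,"rz": -0.0445,"hand": 1},
    {"tx": 0.04,"ty": -0.01,"tz": 0.0044,"rz": -0.0445,"hand": 1},
    {"tx": 0.04,"ty": -0.01,"tz": 0.0044,"rz": -0.0445,"hand": 1},
    {"tx": 0.04,"ty": -0.01,"tz": 0.0044,"rz": -0.0445,"hand": 1},
  ],
)

```text
$.plan[0]: bad value
```

```bash
python3 -c "
from h import *
go([.604,-.077,.16],-30,6)"
```

```text
at [ 0.2058 -0.5898  0.2307] y -70.8 tilt 0.06 F [-0.2  1.1  0.1] w 0.0854 t 0.1
rows 6 v [ 0.1062 -0.0303  0.0118] rz -0.1186
```

play_rows(
  plan=[
    {"rx": 0,"ry": 0,"rz": -0.0445,"tx": 0.04,"ty": -0.01,"tz": 0.0044,"hand": 1},
    {"rx": 0,"ry": 0,"rz": -0.0445,"tx": 0.04,"ty": -0.01,"tz": 0.0044,"hand": 1},
    {"rx": 0,"ry": 0,"rz": -0.0445,"tx": 0.04,"ty": -0.01,"tz": 0.0044,"hand": 1},
    {"rx": 0,"ry": 0,"rz": -0.0445,"tx": 0.04,"ty": -0.01,"tz": 0.0044,"hand": 1},
    {"rx": 0,"ry": 0,"rz": -0.0445,"tx": 0.04,"ty": -0.01,"tz": 0.0044,"hand": 1},
    {"rx": 0,"ry": 0,"rz": -0.0445,"tx": 0.04,"ty": -0.01,"tz": 0.0044,"hand": 1},
    {"rx": 0,"ry": 0,"rz": -0.0445,"tx": 0.04,"ty": -0.01,"tz": 0.0044,"hand": 1},
    {"rx": 0,"ry": 0,"rz": -0.0445,"tx": 0.04,"ty": -0.01,"tz": 0.0044,"hand": 1},
    {"rx": 0,"ry": 0,"rz": -0.0445,"tx": 0.04,"ty": -0.01,"tz": 0.0044,"hand": 1},
    {"rx": 0,"ry": 0,"rz": -0.0445,"tx": 0.04,"ty": -0.01,"tz": 0.0044,"hand": 1},
  ],
)

```text
time: 1.35
tool_pos: [0.4969, -0.301, 0.1869]
tcp_rot: [-0.0, 0.924, 0.381, -0.0]
contact_force: [0.3, -0.1, -0.2]
width: 0.0851
grasp_force: 0.0
```

```bash
python3 -c "
from h import *
go([.604,-.077,.16],-30,6)"
```

```text
at [ 0.4969 -0.301   0.1869] y -45.2 tilt 0.03 F [ 0.3 -0.1 -0.2] w 0.0851 t 1.35
rows 6 v [ 0.0404 -0.0095  0.0045] rz -0.0442
```

play_rows(
  plan=[
    {"rx": 0,"ry": 0,"rz": -0.0442,"tx": 0.0404,"ty": -0.0095,"tz": 0.0045,"hand": 1},
    {"rx": 0,"ry": 0,"rz": -0.0442,"tx": 0.0404,"ty": -0.0095,"tz": 0.0045,"hand": 1},
    {"rx": 0,"ry": 0,"rz": -0.0442,"tx": 0.0404,"ty": -0.0095,"tz": 0.0045,"hand": 1},
    {"rx": 0,"ry": 0,"rz": -0.0442,"tx": 0.0404,"ty": -0.0095,"tz": 0.0045,"hand": 1},
    {"rx": 0,"ry": 0,"rz": -0.0442,"tx": 0.0404,"ty": -0.0095,"tz": 0.0045,"hand": 1},
    {"rx": 0,"ry": 0,"rz": -0.0442,"tx": 0.0404,"ty": -0.0095,"tz": 0.0045,"hand": 1},
    {"rx": 0,"ry": 0,"rz": 0,"tx": 0,"ty": 0,"tz": 0.028,"hand": 1},
    {"rx": 0,"ry": 0,"rz": 0,"tx": 0,"ty": 0,"tz": 0.028,"hand": 1},
    {"rx": 0,"ry": 0,"rz": 0,"tx": 0,"ty": 0,"tz": 0.028,"hand": 1},
    {"rx": 0,"ry": 0,"rz": 0,"tx": 0,"ty": 0,"tz": 0,"hand": 0.4},
  ],
)

```text
time: 2.6
tool_pos: [0.6027, -0.0782, 0.0744]
tcp_rot: [-0.001, 0.866, 0.5, -0.001]
contact_force: [0.3, 0.1, 0.6]
width: 0.0696
grasp_force: 0.0
```

```bash
python3 -c "
from h import *
go([.604,-.077,.076],-30,1)
s=snap('wrist','w1.png');print(s['pose'].round(3))
print(proj(s,[.604,-.077,.11]))"
```

```text
at [ 0.6027 -0.0782  0.0744] y -30.1 tilt 0.22 F [0.3 0.1 0.6] w 0.0696 t 2.6
rows 1 v [ 0.0017  0.0005 -0.0016] rz -0.001
[[ 0.866 -0.476 -0.151  0.64 ]
 [-0.5   -0.828 -0.256 -0.013]
 [-0.004  0.297 -0.955  0.217]
 [ 0.     0.     0.     1.   ]]
[281.61009935 318.76722981]
```

View pics/w1.png

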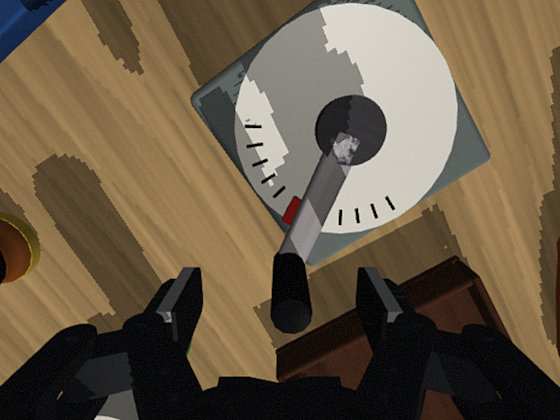

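Wrist view: the handle top is at (291,318), between the open fingers. The red tab is at (293,210), beside the arm, clockwise of it. I'll grip the handle and work out the arc back.

```bash
cat >> h.py <<'E'
C=np.array([.6605,-.0375])
def arc(a0,a1,n):
    o,p,r=st();M=r.as_matrix();a=np.linspace(a0,a1,n+1)
    P=C+.07*np.c_[-np.sin(a),-np.cos(a)]
    d=np.c_[np.diff(P,axis=0),np.zeros(n)]@M
    print(d.round(4)[:,:2].tolist())
E
python3 -c "
from h import *
s=dict(np.load('last_wrist.npz'))
t=ray(s,(293,210),.055);h=ray(s,(291,318),.11);c=ray(s,(347,118),.05)
print('tab',t,'handle',h,'dial',c)
for q in (t,h):
  d=q[:2]-C;print(np.hypot(*d),np.arctan2(-d[0],-d[1]))
arc(.957,-.063,8)"
```

```text
tab [ 0.6220029 -0.0576444  0.055    ] handle [ 0.60718738 -0.07844748  0.11      ] dial [ 0.66641612 -0.03176635  0.05      ]
0.04344909127472231 1.088705939346768
0.0672229984410584 0.9158345075404848
[[-0.0032, 0.0083], [-0.0021, 0.0087], [-0.001, 0.0089], [0.0001, 0.0089], [0.0013, 0.0088], [0.0024, 0.0086], [0.0034, 0.0082], [0.0045, 0.0077]]
```

play_rows(
  newtons=25,
  plan=[
    {"rx": 0,"ry": 0,"rz": 0,"tx": 0,"ty": 0,"tz": 0,"hand": 0},
    {"rx": 0,"ry": 0,"rz": 0,"tx": 0,"ty": 0,"tz": 0,"hand": 0},
    {"rx": 0,"ry": 0,"rz": 0,"tx": 0,"ty": 0,"tz": 0,"hand": 0},
    {"rx": 0,"ry": 0,"rz": 0,"tx": 0,"ty": 0,"tz": 0,"hand": 0},
    {"rx": 0,"ry": 0,"rz": 0,"tx": 0,"ty": 0,"tz": 0,"hand": 0},
    {"rx": 0,"ry": 0,"rz": 0,"tx": 0,"ty": 0,"tz": 0,"hand": 0},
    {"rx": 0,"ry": 0,"rz": 0,"tx": 0,"ty": 0,"tz": 0,"hand": 0},
    {"rx": 0,"ry": 0,"rz": 0,"tx": 0,"ty": 0,"tz": 0,"hand": 0},
    {"rx": 0,"ry": 0,"rz": 0,"tx": 0,"ty": 0,"tz": 0,"hand": 0},
    {"rx": 0,"ry": 0,"rz": 0,"tx": 0,"ty": 0,"tz": 0,"hand": 0},
  ],
)

```text
time: 3.9
tool_pos: [0.6048, -0.0785, 0.0773]
tcp_rot: [0.001, 0.866, 0.499, 0.001]
contact_force: [1.1, -1.0, 6.9]
width: 0.0152
grasp_force: 25.6
```

play_rows(
  plan=[
    {"rx": 0,"ry": 0,"rz": 0,"tx": 0,"ty": 0,"tz": -0.003,"hand": 0},
    {"rx": 0,"ry": 0,"rz": 0,"tx": -0.0032,"ty": 0.0083,"tz": 0,"hand": 0},
    {"rx": 0,"ry": 0,"rz": 0,"tx": -0.0021,"ty": 0.0087,"tz": 0,"hand": 0},
    {"rx": 0,"ry": 0,"rz": 0,"tx": -0.001,"ty": 0.0089,"tz": 0,"hand": 0},
    {"rx": 0,"ry": 0,"rz": 0,"tx": 0,"ty": 0.0089,"tz": 0,"hand": 0},
    {"rx": 0,"ry": 0,"rz": 0,"tx": 0.0013,"ty": 0.0088,"tz": 0,"hand": 0},
    {"rx": 0,"ry": 0,"rz": 0,"tx": 0.0024,"ty": 0.0086,"tz": 0,"hand": 0},
    {"rx": 0,"ry": 0,"rz": 0,"tx": 0.0034,"ty": 0.0082,"tz": 0,"hand": 0},
    {"rx": 0,"ry": 0,"rz": 0,"tx": 0,"ty": 0,"tz": 0,"hand": 0},
    {"rx": 0,"ry": 0,"rz": 0,"tx": 0,"ty": 0,"tz": 0,"hand": 0},
  ],
)

```text
time: 5.15
tool_pos: [0.656, -0.1083, 0.0787]
tcp_rot: [-0.0, 0.866, 0.499, -0.001]
contact_force: [-0.3, -3.5, -11.6]
width: 0.0155
grasp_force: 16.8
```

```bash
python3 -c "
from h import *
go([.6645,-.107,.077],-30,1)
p=st()[1][:2]-C;print(np.hypot(*p),np.arctan2(-p[0],-p[1]))"
```

```text
at [ 0.656  -0.1083  0.0787] y -30.1 tilt 0.08 F [ -0.3  -3.5 -11.6] w 0.0155 t 5.15
rows 1 v [0.0054 0.0067 0.0017] rz -0.0015
0.07095740693681134 0.06405187940975537
```

play_rows(
  plan=[
    {"rx": 0,"ry": 0,"rz": 0,"tx": 0.002,"ty": 0.0035,"tz": 0.0015,"hand": 0},
    {"rx": 0,"ry": 0,"rz": 0,"tx": 0.002,"ty": 0.0035,"tz": 0,"hand": 0},
    {"rx": 0,"ry": 0,"rz": 0,"tx": 0.002,"ty": 0.0035,"tz": 0,"hand": 0},
    {"rx": 0,"ry": 0,"rz": 0,"tx": 0,"ty": 0,"tz": 0,"hand": 0},
    {"rx": 0,"ry": 0,"rz": 0,"tx": 0,"ty": 0,"tz": 0,"hand": 0},
    {"rx": 0,"ry": 0,"rz": 0,"tx": 0,"ty": 0,"tz": 0,"hand": 0},
    {"rx": 0,"ry": 0,"rz": 0,"tx": 0,"ty": 0,"tz": 0,"hand": 0},
    {"rx": 0,"ry": 0,"rz": 0,"tx": 0,"ty": 0,"tz": 0,"hand": 0},
    {"rx": 0,"ry": 0,"rz": 0,"tx": 0,"ty": 0,"tz": 0,"hand": 0},
    {"rx": 0,"ry": 0,"rz": 0,"tx": 0,"ty": 0,"tz": 0,"hand": 0},
  ],
)

```text
time: 6.4
tool_pos: [0.6677, -0.1081, 0.0783]
tcp_rot: [-0.0, 0.866, 0.499, -0.001]
contact_force: [-13.8, -1.1, 7.6]
width: 0.0155
grasp_force: 25.3
```

```bash
python3 -c "
from h import *
go([.6645,-.107,.077],-30,1)
p=st()[1][:2]-C;print(np.hypot(*p),np.arctan2(-p[0],-p[1]))"
```

```text
at [ 0.6677 -0.1081  0.0783] y -30.1 tilt 0.12 F [-13.8  -1.1   7.6] w 0.0155 t 6.4
rows 1 v [-0.0007 -0.0033  0.0013] rz -0.0012
0.07094327872438187 -0.10159150316818236
```

play_rows(
  plan=[
    {"rx": 0,"ry": 0,"rz": 0,"tx": 0.002,"ty": 0.0035,"tz": 0,"hand": 0},
    {"rx": 0,"ry": 0,"rz": 0,"tx": 0,"ty": 0,"tz": 0,"hand": 0},
    {"rx": 0,"ry": 0,"rz": 0,"tx": 0,"ty": 0,"tz": 0,"hand": 0},
    {"rx": 0,"ry": 0,"rz": 0,"tx": 0,"ty": 0,"tz": 0,"hand": 0},
    {"rx": 0,"ry": 0,"rz": 0,"tx": 0,"ty": 0,"tz": 0,"hand": 0},
    {"rx": 0,"ry": 0,"rz": 0,"tx": 0,"ty": 0,"tz": 0,"hand": 0},
    {"rx": 0,"ry": 0,"rz": 0,"tx": 0,"ty": 0,"tz": 0,"hand": 0},
    {"rx": 0,"ry": 0,"rz": 0,"tx": 0,"ty": 0,"tz": 0,"hand": 0},
    {"rx": 0,"ry": 0,"rz": 0,"tx": 0,"ty": 0,"tz": 0,"hand": 0},
    {"rx": 0,"ry": 0,"rz": 0,"tx": 0,"ty": 0,"tz": 0,"hand": 0},
  ],
)

```text
time: 7.65
tool_pos: [0.6682, -0.1082, 0.078]
tcp_rot: [-0.002, 0.866, 0.499, -0.004]
contact_force: [-45.1, -0.1, 28.5]
width: 0.0149
grasp_force: 28.7
```

play_rows(
  plan=[
    {"rx": 0,"ry": 0,"rz": 0,"tx": -0.0015,"ty": -0.0026,"tz": 0.001,"hand": 0},
    {"rx": 0,"ry": 0,"rz": 0,"tx": 0,"ty": 0,"tz": 0,"hand": 0},
    {"rx": 0,"ry": 0,"rz": 0,"tx": 0,"ty": 0,"tz": 0,"hand": 1},
    {"rx": 0,"ry": 0,"rz": 0,"tx": 0,"ty": 0,"tz": 0,"hand": 1},
    {"rx": 0,"ry": 0,"rz": 0,"tx": 0,"ty": 0,"tz": 0,"hand": 1},
    {"rx": 0,"ry": 0,"rz": 0,"tx": 0,"ty": 0,"tz": 0,"hand": 1},
    {"rx": 0,"ry": 0,"rz": 0,"tx": 0,"ty": 0,"tz": -0.025,"hand": 1},
    {"rx": 0,"ry": 0,"rz": 0,"tx": 0,"ty": 0,"tz": -0.04,"hand": 1},
    {"rx": 0,"ry": 0,"rz": 0,"tx": 0,"ty": 0,"tz": -0.04,"hand": 1},
    {"rx": 0,"ry": 0,"rz": 0,"tx": 0,"ty": 0,"tz": 0,"hand": 1},
  ],
)

```text
time: 8.9
tool_pos: [0.6714, -0.1081, 0.1852]
tcp_rot: [0.002, 0.866, 0.499, 0.002]
contact_force: [0.0, -0.9, -0.8]
width: 0.0853
grasp_force: 0.0
```

```bash
python3 -c "
from h import *
snap('wrist','w2.png')
go([.5165,.223,.17],3.1,12)"
```

```text
at [ 0.6704 -0.1081  0.183 ] y -30.1 tilt 0.13 F [-0.   0.2 -1. ] w 0.0856 t 8.95
rows 12 v [ 0.0237 -0.0198  0.001 ] rz -0.0483
```

View pics/w2.png

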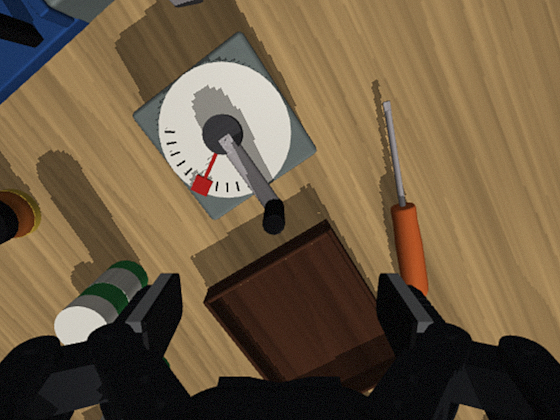

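The lever now sits at the stop with its handle top at (272,226). The red tab shows fully at (202,185) and the dial centre is near (225,131).

Run:
```python
from h import *
s=dict(np.load('last_wrist.npz'));im=s['image'];hsv=cv2.cvtColor(im,cv2.COLOR_RGB2HSV)
red=((hsv[...,0]<6)|(hsv[...,0]>174))&(hsv[...,1]>180)&(hsv[...,2]>100);red[:150]=0;red[210:]=0;red[:,:185]=0;red[:,222:]=0
m=cv2.morphologyEx(red.astype(np.uint8),cv2.MORPH_OPEN,np.ones((7,7)))
q=cv2.moments(m,True);t=(q['m10']/q['m00'],q['m01']/q['m00']);print('tab px',t,q['m00'])
T=ray(s,t,.055)
for z in(.05,.052):
  cs=[ray(s,c,z)[:2] for c in [(237,33),(315,147),(222,218),(133,115)]];cc=np.mean(cs,0);print('box ctr',cc,[np.linalg.norm(cs[i]-cs[i-1]).round(4) for i in range(4)], [np.degrees(np.arctan2(*(cs[i]-cs[i-1])[::-1])).round(2) for i in range(4)])
w=((hsv[...,1]<50)&(hsv[...,2]>150)).astype(np.uint8);w[:50]=0;w[205:]=0;w[:,:140]=0;w[:,310:]=0
h=cv2.convexHull(np.vstack([c for c in cv2.findContours(w,0,2)[0] if len(c)>15]));e=cv2.fitEllipse(h);D=ray(s,e[0],.05);print('dial',e,D)
H=ray(s,(273,222),.11)
print('tab',T,'handle',H)
for c in (D[:2],cc):
  for q in(T,H):
    d=q[:2]-c;print(np.hypot(*d).round(4),np.arctan2(-d[0],-d[1]).round(4),end='; ')
```

```text
tab px (201.20987654320987, 184.90534979423867) 243.0
box ctr [ 0.66477862 -0.03594287] [np.float64(0.1031), np.float64(0.1035), np.float64(0.1), np.float64(0.1088)] [np.float64(4.64), np.float64(-84.01), np.float64(-172.4), np.float64(97.65)]
box ctr [ 0.66508905 -0.03598773] [np.float64(0.1024), np.float64(0.1028), np.float64(0.0993), np.float64(0.108)] [np.float64(4.64), np.float64(-84.01), np.float64(-172.4), np.float64(97.65)]
dial ((224.265625, 129.21224975585938), (130.56838989257812, 137.73268127441406), 148.99134826660156) [ 0.66395422 -0.03294172  0.05      ]
tab [ 0.62384771 -0.06135958  0.055     ] handle [ 0.66891534 -0.10377871  0.11      ]
0.0492 0.9543; 0.071 -0.0699; 0.0484 1.0193; 0.0679 -0.0564;
```

play_rows(
  plan=[
    {"rx": 0,"ry": 0,"rz": -0.0483,"tx": 0.0237,"ty": -0.0198,"tz": 0.001,"hand": 1},
    {"rx": 0,"ry": 0,"rz": -0.0483,"tx": 0.0237,"ty": -0.0198,"tz": 0.001,"hand": 1},
    {"rx": 0,"ry": 0,"rz": -0.0483,"tx": 0.0237,"ty": -0.0198,"tz": 0.001,"hand": 1},
    {"rx": 0,"ry": 0,"rz": -0.0483,"tx": 0.0237,"ty": -0.0198,"tz": 0.001,"hand": 1},
    {"rx": 0,"ry": 0,"rz": -0.0483,"tx": 0.0237,"ty": -0.0198,"tz": 0.001,"hand": 1},
    {"rx": 0,"ry": 0,"rz": -0.0483,"tx": 0.0237,"ty": -0.0198,"tz": 0.001,"hand": 1},
    {"rx": 0,"ry": 0,"rz": -0.0483,"tx": 0.0237,"ty": -0.0198,"tz": 0.001,"hand": 1},
    {"rx": 0,"ry": 0,"rz": -0.0483,"tx": 0.0237,"ty": -0.0198,"tz": 0.001,"hand": 1},
    {"rx": 0,"ry": 0,"rz": -0.0483,"tx": 0.0237,"ty": -0.0198,"tz": 0.001,"hand": 1},
    {"rx": 0,"ry": 0,"rz": -0.0483,"tx": 0.0237,"ty": -0.0198,"tz": 0.001,"hand": 1},
  ],
)

```text
time: 10.2
tool_pos: [0.5528, 0.1766, 0.1717]
tcp_rot: [-0.0, 0.721, 0.693, 0.0]
contact_force: [0.0, 1.2, 0.2]
width: 0.0852
grasp_force: 0.0
```

```bash
python3 -c "
from h import *
s=snap('wrist','w3.png')
for p in [(.508,.2268,.074),(.5165,.223,.076)]:print(proj(s,p))
go([.5165,.223,.17],3.1,3)"
```

```text
[214.04430252 150.83170532]
[225.98873346 156.12628281]
at [0.5503 0.1805 0.1718] y -1.8 tilt 0.1 F [-2.7  5.3  0.3] w 0.0853 t 10.25
rows 3 v [ 0.0141 -0.0113  0.0006] rz -0.0286
```

View pics/w3.png

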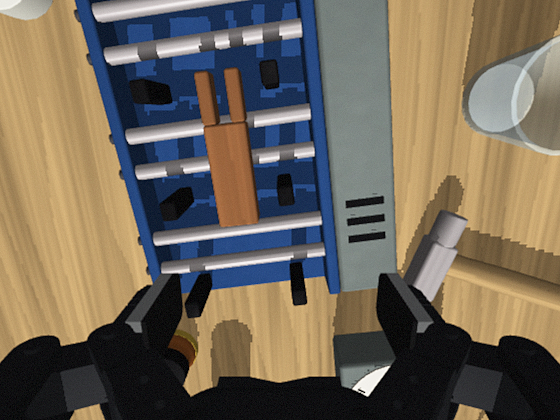

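Run:
```python
from h import *
s=dict(np.load('last_wrist.npz'))
cs=[ray(s,c,.076)[:2] for c in [(195,72),(241,68),(258,222),(222,227)]];print('pin',np.mean(cs,0),[np.linalg.norm(cs[i]-cs[i-1]).round(4) for i in range(4)], [np.degrees(np.arctan2(*(cs[i]-cs[i-1])[::-1])).round(2) for i in range(4)])
for n,L in dict(bay1=[(130,137),(140,172),(308,113),(312,150)],bay0=[(157,238),(165,268),(320,220),(322,252)]).items():
  P=np.array([ray(s,c,.053)[:2] for c in L]);print(n,P.mean(0),'len',np.linalg.norm(P[2:]-P[:2],axis=1),'ang',np.degrees(np.arctan2(*(P[2:]-P[:2]).T[::-1])))
go([.5165,.223,.17],3.1,3)
```

```text
pin [0.51933579 0.22547284] [np.float64(0.1091), np.float64(0.0305), np.float64(0.1072), np.float64(0.0276)] [np.float64(94.38), np.float64(2.44), np.float64(-87.2), np.float64(-173.81)]
bay1 [0.51026841 0.22996838] len [0.13668802 0.13610061] ang [5.25089455 5.10460263]
bay0 [0.51865475 0.14565118] len [0.13679479 0.1355234 ] ang [4.5363757  4.21610056]
at [0.5503 0.1805 0.1718] y -1.8 tilt 0.1 F [-2.7  5.3  0.3] w 0.0853 t 10.25
rows 3 v [ 0.0141 -0.0113  0.0006] rz -0.0286
```

The pin fills (195..258, 68..227), with its notch up (+y), lying on the middle rollers. I'll grasp it just below its centre with the fingertips kept above the roller tops.

```bash
python3 -c "
from h import *
go([.5183,.2195,.17],3.5,3)"
```

```text
at [0.5503 0.1805 0.1718] y -1.8 tilt 0.1 F [-2.7  5.3  0.3] w 0.0853 t 10.25
rows 3 v [ 0.013  -0.0107  0.0006] rz -0.0309
```

play_rows(
  plan=[
    {"rx": 0,"ry": 0,"rz": -0.05,"tx": 0.0225,"ty": -0.019,"tz": 0,"hand": 1},
    {"rx": 0,"ry": 0,"rz": -0.05,"tx": 0.0225,"ty": -0.019,"tz": 0,"hand": 1},
    {"rx": 0,"ry": 0,"rz": 0,"tx": 0,"ty": 0,"tz": 0.03,"hand": 1},
    {"rx": 0,"ry": 0,"rz": 0,"tx": 0,"ty": 0,"tz": 0.02,"hand": 1},
    {"rx": 0,"ry": 0,"rz": 0,"tx": 0,"ty": 0,"tz": 0,"hand": 1},
    {"rx": 0,"ry": 0,"rz": 0,"tx": 0,"ty": 0,"tz": 0,"hand": 1},
    {"rx": 0,"ry": 0,"rz": 0,"tx": 0,"ty": 0,"tz": 0,"hand": 1},
    {"rx": 0,"ry": 0,"rz": 0,"tx": 0,"ty": 0,"tz": 0,"hand": 1},
    {"rx": 0,"ry": 0,"rz": 0,"tx": 0,"ty": 0,"tz": 0,"hand": 1},
    {"rx": 0,"ry": 0,"rz": 0,"tx": 0,"ty": 0,"tz": 0,"hand": 1},
  ],
)

```text
time: 11.5
tool_pos: [0.5168, 0.2206, 0.1219]
tcp_rot: [-0.0, 0.686, 0.727, 0.0]
contact_force: [-0.3, -0.2, -0.4]
width: 0.0853
grasp_force: 0.0
```

```bash
python3 -c "
from h import *
go([.5183,.2195,.058],3.5,3)"
```

```text
at [0.5168 0.2206 0.1219] y 3.3 tilt 0.0 F [-0.3 -0.2 -0.4] w 0.0853 t 11.5
rows 3 v [-0.0004  0.0005  0.0213] rz -0.001
```

play_rows(
  newtons=40,
  plan=[
    {"rx": 0,"ry": 0,"rz": 0,"tx": -0.001,"ty": 0.0015,"tz": 0.021,"hand": 1},
    {"rx": 0,"ry": 0,"rz": 0,"tx": 0,"ty": 0,"tz": 0.021,"hand": 1},
    {"rx": 0,"ry": 0,"rz": 0,"tx": 0,"ty": 0,"tz": 0.021,"hand": 0.6},
    {"rx": 0,"ry": 0,"rz": 0,"tx": 0,"ty": 0,"tz": 0,"hand": 0},
    {"rx": 0,"ry": 0,"rz": 0,"tx": 0,"ty": 0,"tz": 0,"hand": 0},
    {"rx": 0,"ry": 0,"rz": 0,"tx": 0,"ty": 0,"tz": 0,"hand": 0},
    {"rx": 0,"ry": 0,"rz": 0,"tx": 0,"ty": 0,"tz": 0,"hand": 0},
    {"rx": 0,"ry": 0,"rz": 0,"tx": 0,"ty": 0,"tz": 0,"hand": 0},
    {"rx": 0,"ry": 0,"rz": 0,"tx": 0,"ty": 0,"tz": 0,"hand": 0},
    {"rx": 0,"ry": 0,"rz": 0,"tx": 0,"ty": 0,"tz": 0,"hand": 0},
  ],
)

```text
time: 12.75
tool_pos: [0.5186, 0.2198, 0.0593]
tcp_rot: [0.0, 0.686, 0.727, 0.0]
contact_force: [-1.8, -0.8, 6.6]
width: 0.0293
grasp_force: 41.7
```

play_rows(
  plan=[
    {"rx": 0,"ry": 0,"rz": 0,"tx": 0,"ty": 0,"tz": -0.02,"hand": 0},
    {"rx": 0,"ry": 0,"rz": 0,"tx": 0,"ty": 0,"tz": -0.035,"hand": 0},
    {"rx": 0,"ry": 0,"rz": 0,"tx": 0,"ty": 0,"tz": -0.035,"hand": 0},
    {"rx": 0,"ry": 0,"rz": 0,"tx": 0,"ty": 0,"tz": -0.035,"hand": 0},
    {"rx": 0,"ry": 0,"rz": 0,"tx": 0,"ty": 0,"tz": -0.02,"hand": 0},
    {"rx": 0,"ry": 0,"rz": 0,"tx": 0,"ty": 0,"tz": 0,"hand": 0},
    {"rx": 0,"ry": 0,"rz": 0,"tx": 0,"ty": 0,"tz": 0,"hand": 0},
    {"rx": 0,"ry": 0,"rz": 0,"tx": 0,"ty": 0,"tz": 0,"hand": 0},
    {"rx": 0,"ry": 0,"rz": 0,"tx": 0,"ty": 0,"tz": 0,"hand": 0},
    {"rx": 0,"ry": 0,"rz": 0,"tx": 0,"ty": 0,"tz": 0,"hand": 0},
  ],
)

```text
time: 14.0
tool_pos: [0.5182, 0.2197, 0.2035]
tcp_rot: [-0.0, 0.686, 0.727, -0.0]
contact_force: [0.3, 1.2, 0.2]
width: 0.0289
grasp_force: 40.9
```

Run:
```python
from h import *
s=snap('wrist','w4.png')
go([.6256,-.258,.18],2,13)
# mill from this view: post/roller segments via bright-roller mask
im=s['image'];cv2.imwrite('pics/w4.png',im[:,:,::-1])
```

```text
at [0.5182 0.2197 0.2036] y 3.3 tilt 0.03 F [-0.3  0.3  0.2] w 0.0292 t 14.05
rows 13 v [-0.0371  0.0065  0.0018] rz 0.0018
```

View pics/w4.png

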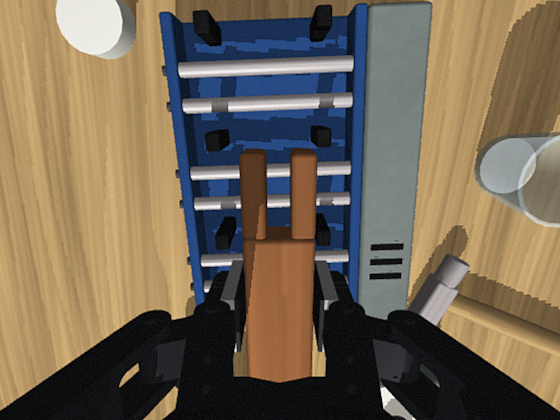

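The pin is held well, level between the fingers. Rollers are visible: bay2 ends at (180,71)–(354,64) and (185,105)–(354,100); bay1 ends at (190,172)–(352,169) and (196,203)–(352,201).

Run:
```python
from h import *
s=dict(np.load('last_wrist.npz'))
for n,L in dict(bay2=[(180,71),(185,105),(354,64),(354,100)],bay1=[(190,172),(196,203),(352,169),(352,201)]).items():
  P=np.array([ray(s,c,.053)[:2] for c in L]);print(n,P.mean(0),'len',np.linalg.norm(P[2:]-P[:2],axis=1),'ang',np.degrees(np.arctan2(*(P[2:]-P[:2]).T[::-1])))
```

```text
bay2 [0.5030307  0.31464741] len [0.14078834 0.14069206] ang [5.53873674 5.02876756]
bay1 [0.51118428 0.23024668] len [0.14297542 0.14162412] ang [4.499839   4.19853245]
```

play_rows(
  plan=[
    {"rx": 0,"ry": 0,"rz": 0,"tx": -0.037,"ty": 0.0065,"tz": 0,"hand": 0},
    {"rx": 0,"ry": 0,"rz": 0,"tx": -0.037,"ty": 0.0065,"tz": 0,"hand": 0},
    {"rx": 0,"ry": 0,"rz": 0,"tx": -0.037,"ty": 0.0065,"tz": 0,"hand": 0},
    {"rx": 0,"ry": 0,"rz": 0.005,"tx": -0.037,"ty": 0.0065,"tz": 0,"hand": 0},
    {"rx": 0,"ry": 0,"rz": 0.005,"tx": -0.037,"ty": 0.0065,"tz": 0,"hand": 0},
    {"rx": 0,"ry": 0,"rz": 0.005,"tx": -0.037,"ty": 0.0065,"tz": 0,"hand": 0},
    {"rx": 0,"ry": 0,"rz": 0.005,"tx": -0.037,"ty": 0.0065,"tz": 0,"hand": 0},
    {"rx": 0,"ry": 0,"rz": 0.005,"tx": -0.037,"ty": 0.0065,"tz": 0,"hand": 0},
    {"rx": 0,"ry": 0,"rz": 0,"tx": -0.037,"ty": 0.0065,"tz": 0,"hand": 0},
    {"rx": 0,"ry": 0,"rz": 0,"tx": -0.037,"ty": 0.0065,"tz": 0,"hand": 0},
  ],
)

```text
time: 15.3
tool_pos: [0.6012, -0.1479, 0.2037]
tcp_rot: [-0.0, 0.695, 0.719, -0.0]
contact_force: [0.9, 0.9, -1.5]
width: 0.0287
grasp_force: 40.9
```

play_rows(
  plan=[
    {"rx": 0,"ry": 0,"rz": 0,"tx": -0.037,"ty": 0.0065,"tz": 0,"hand": 0},
    {"rx": 0,"ry": 0,"rz": 0,"tx": -0.037,"ty": 0.0065,"tz": 0,"hand": 0},
    {"rx": 0,"ry": 0,"rz": 0,"tx": -0.037,"ty": 0.0065,"tz": 0,"hand": 0},
    {"rx": 0,"ry": 0,"rz": 0,"tx": 0,"ty": 0,"tz": 0.03,"hand": 0},
    {"rx": 0,"ry": 0,"rz": 0,"tx": 0,"ty": 0,"tz": 0.03,"hand": 0},
    {"rx": 0,"ry": 0,"rz": 0,"tx": 0,"ty": 0,"tz": 0.03,"hand": 0},
    {"rx": 0,"ry": 0,"rz": 0,"tx": 0,"ty": 0,"tz": 0,"hand": 0},
    {"rx": 0,"ry": 0,"rz": 0,"tx": 0,"ty": 0,"tz": 0,"hand": 0},
    {"rx": 0,"ry": 0,"rz": 0,"tx": 0,"ty": 0,"tz": 0,"hand": 0},
    {"rx": 0,"ry": 0,"rz": 0,"tx": 0,"ty": 0,"tz": 0,"hand": 0},
  ],
)

```text
time: 16.55
tool_pos: [0.6246, -0.2572, 0.1147]
tcp_rot: [0.001, 0.695, 0.719, 0.0]
contact_force: [0.2, -0.5, -1.1]
width: 0.0293
grasp_force: 40.8
```

```bash
python3 -c "
from h import *
s=snap('wrist','w5.png')
go([.6256,-.258,.012],2,4)
for c in [(.6952,-.1587,.03),(.5485,-.1627,.03)]:print(proj(s,c))"
```

```text
at [ 0.6245 -0.2571  0.1145] y 1.9 tilt 0.05 F [ 0.7  0.9 -0.7] w 0.029 t 16.6
rows 4 v [-0.0002  0.0003  0.0256] rz -0.0004
[396.51695517  77.18944127]
[164.05908707  75.34460676]
```

View pics/w5.png

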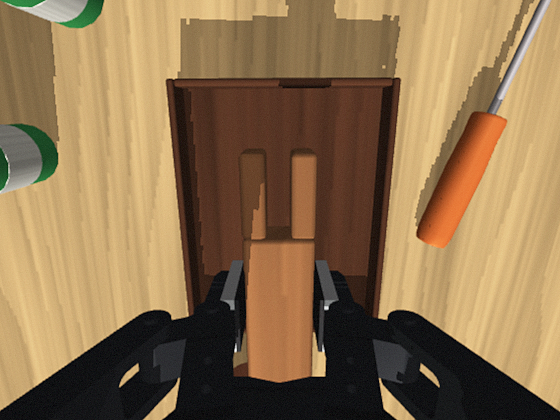

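The pin hangs well inside the tray outline, whose near rim corners are at (170,82) and (398,80). I'll lower it and let go.

play_rows(
  plan=[
    {"rx": 0,"ry": 0,"rz": 0,"tx": 0,"ty": 0.001,"tz": 0.03,"hand": 0},
    {"rx": 0,"ry": 0,"rz": 0,"tx": 0,"ty": 0,"tz": 0.03,"hand": 0},
    {"rx": 0,"ry": 0,"rz": 0,"tx": 0,"ty": 0,"tz": 0.03,"hand": 0},
    {"rx": 0,"ry": 0,"rz": 0,"tx": 0,"ty": 0,"tz": 0.013,"hand": 0},
    {"rx": 0,"ry": 0,"rz": 0,"tx": 0,"ty": 0,"tz": 0,"hand": 0},
    {"rx": 0,"ry": 0,"rz": 0,"tx": 0,"ty": 0,"tz": 0,"hand": 0},
    {"rx": 0,"ry": 0,"rz": 0,"tx": 0,"ty": 0,"tz": 0,"hand": 0.6},
    {"rx": 0,"ry": 0,"rz": 0,"tx": 0,"ty": 0,"tz": 0,"hand": 0.6},
    {"rx": 0,"ry": 0,"rz": 0,"tx": 0,"ty": 0,"tz": 0,"hand": 0.6},
    {"rx": 0,"ry": 0,"rz": 0,"tx": 0,"ty": 0,"tz": 0,"hand": 0.6},
  ],
)

```text
time: 17.85
tool_pos: [0.6252, -0.257, 0.0108]
tcp_rot: [-0.0, 0.695, 0.719, 0.0]
contact_force: [0.5, 0.4, 0.5]
width: 0.0514
grasp_force: 0.0
```

play_rows(
  plan=[
    {"rx": 0,"ry": 0,"rz": 0,"tx": 0,"ty": 0,"tz": -0.02,"hand": 0.6},
    {"rx": 0,"ry": 0,"rz": 0,"tx": 0,"ty": 0,"tz": -0.05,"hand": 0.6},
    {"rx": 0,"ry": 0,"rz": 0,"tx": 0,"ty": 0,"tz": -0.05,"hand": 0.6},
    {"rx": 0,"ry": 0,"rz": 0,"tx": 0,"ty": 0,"tz": -0.05,"hand": 1},
    {"rx": 0,"ry": 0,"rz": 0,"tx": 0,"ty": 0,"tz": -0.05,"hand": 1},
    {"rx": 0,"ry": 0,"rz": 0,"tx": 0,"ty": 0,"tz": 0,"hand": 1},
    {"rx": 0,"ry": 0,"rz": 0,"tx": 0,"ty": 0,"tz": 0,"hand": 1},
    {"rx": 0,"ry": 0,"rz": 0,"tx": 0,"ty": 0,"tz": 0,"hand": 1},
    {"rx": 0,"ry": 0,"rz": 0,"tx": 0,"ty": 0,"tz": 0,"hand": 1},
    {"rx": 0,"ry": 0,"rz": 0,"tx": 0,"ty": 0,"tz": 0,"hand": 1},
  ],
)

```text
time: 19.1
tool_pos: [0.6251, -0.2569, 0.2303]
tcp_rot: [-0.0, 0.695, 0.719, -0.0]
contact_force: [-0.4, 1.0, 0.5]
width: 0.0856
grasp_force: 0.0
```

Run:
```python
from h import *
s=snap('wrist','w6.png');t=snap('top','top1.png')
o=ctrl.get_obs();print(o['joint_pos'].round(3))
go([.48,-.24,.22],90,10)
f=t['image'][160:305,150:390];f=cv2.resize(f,(440,266))
cv2.imwrite('pics/c1.png',np.hstack([cv2.resize(s['image'],(355,266)),f])[:,:,::-1])
```

```text
[ 0.63   0.544 -0.42   1.462  0.229  1.185  0.211]
at [ 0.6252 -0.257   0.2305] y 1.9 tilt 0.03 F [ 0.4  0.9 -0.6] w 0.0854 t 19.2
rows 10 v [ 0.012  -0.0108  0.0011] rz -0.1538
```

View pics/c1.png

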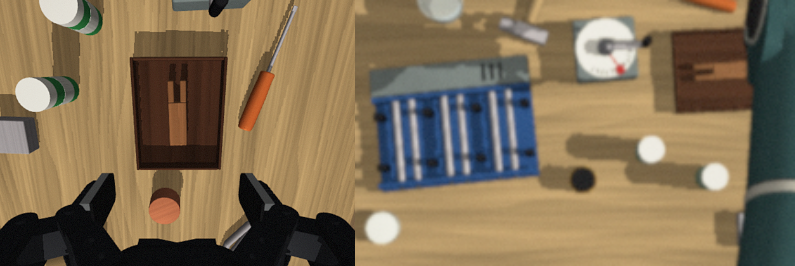

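The pin lies flat in the tray, and both jars are still upright. Next I'll turn the tool and test which tilts the arm can reach.

play_rows(
  plan=[
    {"rx": 0,"ry": 0,"rz": -0.154,"tx": 0.012,"ty": -0.011,"tz": 0,"hand": 1},
    {"rx": 0,"ry": 0,"rz": -0.154,"tx": 0.012,"ty": -0.011,"tz": 0,"hand": 1},
    {"rx": 0,"ry": 0,"rz": -0.154,"tx": 0.012,"ty": -0.011,"tz": 0,"hand": 1},
    {"rx": 0,"ry": 0,"rz": -0.154,"tx": 0.012,"ty": -0.011,"tz": 0,"hand": 1},
    {"rx": 0,"ry": 0,"rz": -0.154,"tx": 0.012,"ty": -0.011,"tz": 0,"hand": 1},
    {"rx": 0,"ry": 0,"rz": -0.154,"tx": 0.012,"ty": -0.011,"tz": 0,"hand": 1},
    {"rx": 0,"ry": 0,"rz": -0.154,"tx": 0.012,"ty": -0.011,"tz": 0,"hand": 1},
    {"rx": 0,"ry": 0,"rz": -0.154,"tx": 0.012,"ty": -0.011,"tz": 0,"hand": 1},
    {"rx": 0,"ry": 0,"rz": -0.154,"tx": 0.012,"ty": -0.011,"tz": 0,"hand": 1},
    {"rx": 0,"ry": 0,"rz": -0.154,"tx": 0.012,"ty": -0.011,"tz": 0,"hand": 1},
  ],
)

```text
time: 20.45
tool_pos: [0.4782, -0.2421, 0.2309]
tcp_rot: [-0.0, -0.004, 1.0, -0.0]
contact_force: [-0.9, 0.5, 0.4]
width: 0.0852
grasp_force: 0.0
```

play_rows(
  plan=[
    {"rx": 0,"ry": -0.15,"rz": 0,"tx": 0,"ty": 0,"tz": 0,"hand": 1},
    {"rx": 0,"ry": -0.15,"rz": 0,"tx": 0,"ty": 0,"tz": 0,"hand": 1},
    {"rx": 0,"ry": -0.15,"rz": 0,"tx": 0,"ty": 0,"tz": 0,"hand": 1},
    {"rx": 0,"ry": -0.15,"rz": 0,"tx": 0,"ty": 0,"tz": 0,"hand": 1},
    {"rx": 0,"ry": -0.15,"rz": 0,"tx": 0,"ty": 0,"tz": 0,"hand": 1},
    {"rx": 0,"ry": 0,"rz": 0,"tx": 0,"ty": 0,"tz": 0,"hand": 1},
    {"rx": 0,"ry": 0,"rz": 0,"tx": 0,"ty": 0,"tz": 0,"hand": 1},
    {"rx": 0,"ry": 0,"rz": 0,"tx": 0,"ty": 0,"tz": 0,"hand": 1},
    {"rx": 0,"ry": 0,"rz": 0,"tx": 0,"ty": 0,"tz": 0,"hand": 1},
    {"rx": 0,"ry": 0,"rz": 0,"tx": 0,"ty": 0,"tz": 0,"hand": 1},
  ],
)

```text
time: 21.7
tool_pos: [0.4828, -0.2372, 0.2293]
tcp_rot: [0.333, -0.006, 0.943, 0.009]
contact_force: [0.3, 0.3, -0.6]
width: 0.0851
grasp_force: 0.0
```

Run:
```python
from h import *
o,p,r=st();print(p,o['joint_pos'].round(3));print(r.as_matrix().round(3))
```

```text
[ 0.48276246 -0.23721573  0.22930078] [ 1.749  0.211 -1.21   2.226 -0.604  0.331  2.711]
[[-0.778 -0.017  0.628]
 [-0.005  1.     0.021]
 [-0.628  0.014 -0.778]]
```

play_rows(
  plan=[
    {"rx": 0,"ry": 0.15,"rz": 0,"tx": 0,"ty": 0,"tz": 0,"hand": 1},
    {"rx": 0,"ry": 0.15,"rz": 0,"tx": 0,"ty": 0,"tz": 0,"hand": 1},
    {"rx": 0,"ry": 0.15,"rz": 0,"tx": 0,"ty": 0,"tz": 0,"hand": 1},
    {"rx": 0,"ry": 0.15,"rz": 0,"tx": 0,"ty": 0,"tz": 0,"hand": 1},
    {"rx": 0,"ry": 0.15,"rz": 0,"tx": 0,"ty": 0,"tz": 0,"hand": 1},
    {"rx": 0,"ry": 0.15,"rz": 0,"tx": 0,"ty": 0,"tz": 0,"hand": 1},
    {"rx": 0,"ry": 0.15,"rz": 0,"tx": 0,"ty": 0,"tz": 0,"hand": 1},
    {"rx": 0,"ry": 0.15,"rz": 0,"tx": 0,"ty": 0,"tz": 0,"hand": 1},
    {"rx": 0,"ry": 0.15,"rz": 0,"tx": 0,"ty": 0,"tz": 0,"hand": 1},
    {"rx": 0,"ry": 0.15,"rz": 0,"tx": 0,"ty": 0,"tz": 0,"hand": 1},
  ],
)

```text
time: 22.95
tool_pos: [0.4856, -0.2321, 0.2261]
tcp_rot: [-0.335, -0.02, 0.942, 0.009]
contact_force: [-0.7, -0.3, 0.6]
width: 0.0852
grasp_force: 0.0
```

Run:
```python
from h import *
o,p,r=st();print(p,o['joint_pos'].round(3));print(r.as_matrix().round(3))
```

```text
[ 0.48555897 -0.23210032  0.22614973] [ 0.646  0.721 -0.574  1.397  0.413  1.825  1.63 ]
[[-0.775 -0.032 -0.631]
 [-0.044  0.999  0.004]
 [ 0.631  0.031 -0.776]]
```

```bash
cat > fk.py <<'E'
import numpy as np
from scipy.optimize import least_squares
from scipy.spatial.transform import Rotation as R
J=np.array([[1.1935,.418,-.0103,1.6141,.0047,1.1107,-.053],[.63,.544,-.42,1.462,.229,1.185,.211],[1.749,.211,-1.21,2.226,-.604,.331,2.711],[.646,.721,-.574,1.397,.413,1.825,1.63]])
Q=[[-.00059,.985935,.167128,-.00015],[0,.695,.719,0],[.333,-.006,.943,.009],[-.335,-.02,.942,.009]]
P=np.array([[.20585,-.58977,.23067],[.6252,-.257,.2305],[.48276,-.23722,.2293],[.48556,-.2321,.22615]])
RM=[R.from_quat([q[1],q[2],q[3],q[0]]) for q in Q]
z=np.array([0,0,1.])
def fk(p,j,s):
    o1,d1,L1,e1,e2,L2,L3,e3,o7=p
    r=R.from_euler('z',o1+j[0]);x=d1*z
    r=r*R.from_euler('y',j[1])*R.from_euler('z',s[0]*j[2]);x=x+r.apply([e1,0,L1])
    r=r*R.from_euler('y',j[3]);x=x+r.apply([e2,0,L2])
    r=r*R.from_euler('z',s[1]*j[4])*R.from_euler('y',j[5]);x=x+r.apply([e3,0,0])
    r=r*R.from_euler('z',s[2]*j[6]+o7);return x+r.apply(L3*z),r
def fit():
    best=None
    for s in [(a,b,c) for a in(1,-1) for b in(1,-1) for c in(1,-1)]:
      for o7 in(0,1.57,3.14,-1.57):
        f=lambda p:np.concatenate([np.r_[fk(p,j,s)[0]-x,.3*(fk(p,j,s)[1].inv()*m).as_rotvec()] for j,x,m in zip(J,P,RM)])
        r=least_squares(f,[-2.43,.36,.42,0,0,.4,.25,0,o7])
        if best is None or r.cost<best[0]:best=(r.cost,r.x,s)
    return best
if __name__=='__main__':
    b=fit();print(b[0],b[1].round(4),b[2])
E
python3 fk.py
```

```text
0.27250102844633656 [-2.302   1.034  -0.8169 -0.218   0.2296  0.464  -0.3468 -0.7106  1.364 ] (-1, -1, -1)
```

```bash
sed -i "s/o1+j\[0\]/o1+s[3]*j[0]/; s/\[(a,b,c) for a/[(a,b,c,d) for d in(1,-1) for a/; s/\[-2.43,/[-.04 if s[3]<0 else -2.43,/" fk.py; python3 fk.py
```

```text
9.85265146106463e-05 [-0.0396  0.2767  0.5308 -0.0177  0.0154  0.4759  0.3153 -0.0025  1.5354] (-1, -1, -1, -1)
```

```bash
cat > ik.py <<'E'
from fk import *
c,PR,S=fit()
lo=np.array([-2.81,-.39,-1.27,.06,-1.19,.19,-2.82])+.06;hi=np.array([2.81,2.02,1.25,2.57,4.33,2,2.82])-.06
def toolR(yhead,tilt):  # tilt>0: ry about tool y
    y=np.array([np.cos(yhead),np.sin(yhead),0]);zz=np.array([0,0,-1.]);x=np.cross(y,zz)
    return R.from_matrix(np.c_[x,y,zz])*R.from_euler('y',tilt)
rng=np.random.default_rng(0)
def ik(pos,Rt,n=12):
    b=None
    for k in range(n):
        q0=rng.uniform(np.maximum(lo,-1.5),np.minimum(hi,2.2))
        f=lambda q:np.r_[(fk(PR,q,S)[0]-pos),.3*(fk(PR,q,S)[1].inv()*Rt).as_rotvec()]
        r=least_squares(f,q0,bounds=(lo,hi),max_nfev=60)
        if b is None or r.cost<b.cost:b=r
        if b.cost<1e-8:break
    return b
def tcp(hold,Rt):return np.array(hold)+Rt.apply([0,0,.0187])
if __name__=='__main__':
    D=np.radians
    for nm,hold,head in [('jarA',(.48,-.111,.055),(90,-90)),('jarB',(.4326,-.2193,.055),(90,-90,60,-120)),('bay1',(.51,.229,.076),(95.3,-84.7)),('bay0',(.518,.145,.076),(95.3,-84.7))]:
        for h in head:
            print(nm,h,[(t,'%.0e'%ik(tcp(hold,toolR(D(h),D(t))),toolR(D(h),D(t))).cost) for t in (-65,-55,-45,-35,35,45,55,65)])
E
python3 ik.py
```

```text
jarA 90 [(-65, '3e-04'), (-55, '1e-04'), (-45, '8e-11'), (-35, '1e-14'), (35, '4e-14'), (45, '9e-10'), (55, '7e-11'), (65, '1e-22')]
jarA -90 [(-65, '2e-13'), (-55, '4e-17'), (-45, '3e-16'), (-35, '3e-18'), (35, '3e-15'), (45, '1e-14'), (55, '1e-04'), (65, '3e-04')]
jarB 90 [(-65, '1e-18'), (-55, '4e-15'), (-45, '9e-15'), (-35, '4e-16'), (35, '8e-16'), (45, '3e-11'), (55, '8e-15'), (65, '6e-13')]
jarB -90 [(-65, '2e-11'), (-55, '9e-16'), (-45, '1e-09'), (-35, '4e-10'), (35, '9e-12'), (45, '9e-17'), (55, '5e-06'), (65, '4e-08')]
jarB 60 [(-65, '1e-03'), (-55, '5e-04'), (-45, '2e-05'), (-35, '1e-14'), (35, '6e-10'), (45, '1e-16'), (55, '3e-13'), (65, '3e-19')]
jarB -120 [(-65, '6e-09'), (-55, '4e-15'), (-45, '1e-10'), (-35, '4e-11'), (35, '2e-14'), (45, '2e-05'), (55, '5e-04'), (65, '1e-03')]
bay1 95.3 [(-65, '5e-16'), (-55, '5e-20'), (-45, '1e-16'), (-35, '2e-16'), (35, '4e-16'), (45, '7e-12'), (55, '2e-15'), (65, '1e-06')]
bay1 -84.7 [(-65, '1e-06'), (-55, '6e-15'), (-45, '2e-10'), (-35, '7e-10'), (35, '4e-15'), (45, '2e-16'), (55, '2e-15'), (65, '2e-15')]
bay0 95.3 [(-65, '6e-15'), (-55, '5e-16'), (-45, '1e-15'), (-35, '2e-16'), (35, '1e-18'), (45, '5e-09'), (55, '8e-15'), (65, '3e-06')]
bay0 -84.7 [(-65, '3e-06'), (-55, '1e-08'), (-45, '3e-14'), (-35, '7e-13'), (35, '5e-16'), (45, '4e-15'), (55, '2e-16'), (65, '9e-18')]
```

```bash
cat >> h.py <<'E'
def lids(s,z=.09,a0=100):
    hsv=cv2.cvtColor(s['image'],cv2.COLOR_RGB2HSV)
    m=((hsv[...,1]<45)&(hsv[...,2]>165)).astype(np.uint8)
    for c in cv2.findContours(m,0,2)[0]:
        if cv2.contourArea(c)>a0:
            (u,v),rad=cv2.minEnclosingCircle(c);print('lid',(round(u),round(v)),round(rad,1),(ray(s,(u,v),z)[:2]+[.0025,.003]).round(4))
def plan(hold,head,tilt,n):
    """body-frame row toward grasp point 'hold', tool y heading head, tilt about tool y (deg); shift and turn split evenly over n rows"""
    D=np.radians;y=np.array([np.cos(D(head)),np.sin(D(head)),0]);zz=np.array([0,0,-1.])
    Rt=R.from_matrix(np.c_[np.cross(y,zz),y,zz])*R.from_euler('y',D(tilt))
    o,p,r=st();w=(r.inv()*Rt).as_rotvec()/n
    S=sum(R.from_rotvec(w*i).as_matrix() for i in range(n))
    T=np.array(hold)+Rt.apply([0,0,.0187])
    v=np.linalg.solve(S,r.inv().apply(T-p))
    M=r.as_matrix()
    print('tcp',p.round(4),'z',M[:,2].round(3),'F',np.array(o['contact_force']).round(1),'w',round(o['width'],4),'g',round(o['grasp_force'],1),'t',round(o['time'],2),'j',o['joint_pos'].round(2))
    print('n',n,'t',v.round(4),'r',w.round(4))
E
python3 - <<'E'
from h import *
lids(snap('top'))
plan((.4815+.13,-.109-.03,.052+.13),78,45,6)
E
```

```text
lid (514, 357) 41.9 [ 0.1225 -0.7268]
lid (165, 284) 9.2 [0.3547 0.3498]
lid (346, 256) 7.3 [ 0.4363 -0.2156]
lid (53, 254) 14.8 [0.4499 0.6969]
lid (311, 241) 7.3 [ 0.4841 -0.1065]
lid (287, 186) 17.0 [ 0.6604 -0.0317]
lid (242, 176) 13.0 [0.6924 0.1114]
lid (98, 185) 28.1 [0.6662 0.5661]
lid (200, 162) 9.6 [0.7368 0.2451]
tcp [ 0.4854 -0.231   0.2239] z [-0.64   0.004 -0.768] F [-2.6  2.9 -5.2] w 0.0855 g 0.0 t 23.0 j [ 0.64  0.73 -0.57  1.39  0.41  1.83  1.63]
n 6 t [-0.0196  0.0169 -0.0048] r [-0.0232  0.0145  0.0337]
```

Run:
```python
from h import *
plan((.61,-.1345,.182),78,45,6)
```

```text
tcp [ 0.4854 -0.231   0.2239] z [-0.64   0.004 -0.768] F [-2.6  2.9 -5.2] w 0.0855 g 0.0 t 23.0 j [ 0.64  0.73 -0.57  1.39  0.41  1.83  1.63]
n 6 t [-0.0194  0.0176 -0.0046] r [-0.0232  0.0145  0.0337]
```

play_rows(
  plan=[
    {"rx": -0.0232,"ry": 0.0145,"rz": 0.0337,"tx": -0.0194,"ty": 0.0176,"tz": -0.0046,"hand": 1},
    {"rx": -0.0232,"ry": 0.0145,"rz": 0.0337,"tx": -0.0194,"ty": 0.0176,"tz": -0.0046,"hand": 1},
    {"rx": -0.0232,"ry": 0.0145,"rz": 0.0337,"tx": -0.0194,"ty": 0.0176,"tz": -0.0046,"hand": 1},
    {"rx": -0.0232,"ry": 0.0145,"rz": 0.0337,"tx": -0.0194,"ty": 0.0176,"tz": -0.0046,"hand": 1},
    {"rx": -0.0232,"ry": 0.0145,"rz": 0.0337,"tx": -0.0194,"ty": 0.0176,"tz": -0.0046,"hand": 1},
    {"rx": -0.0232,"ry": 0.0145,"rz": 0.0337,"tx": -0.0194,"ty": 0.0176,"tz": -0.0046,"hand": 1},
    {"rx": 0,"ry": 0,"rz": 0,"tx": 0,"ty": 0,"tz": 0,"hand": 1},
    {"rx": 0,"ry": 0,"rz": 0,"tx": 0,"ty": 0,"tz": 0,"hand": 1},
    {"rx": 0,"ry": 0,"rz": 0,"tx": 0,"ty": 0,"tz": 0,"hand": 1},
    {"rx": 0,"ry": 0,"rz": 0,"tx": 0,"ty": 0,"tz": 0,"hand": 1},
  ],
)

```text
time: 24.25
tool_pos: [0.5977, -0.1336, 0.1733]
tcp_rot: [-0.373, 0.098, 0.922, 0.041]
contact_force: [0.2, 0.1, -0.2]
width: 0.0856
grasp_force: 0.0
```

Run:
```python
from h import *
s=snap('wrist','w7.png');lids(s,a0=300);print(proj(s,(.483,-.1075,.09)))
plan((.483,-.1075,.052),78,45,6)
```

```text
lid (470, 417) 16.6 [ 0.6859 -0.0287]
lid (368, 365) 28.1 [ 0.6452 -0.0804]
lid (276, 172) 26.3 [ 0.4857 -0.1083]
lid (145, 146) 26.1 [ 0.435  -0.2165]
[280.13603054 170.97380141]
tcp [ 0.5977 -0.1335  0.1731] z [-0.679  0.148 -0.719] F [-0.2  0.7 -0.1] w 0.0857 g 0.0 t 24.3 j [ 0.43  0.97 -0.51  1.07  0.25  1.95  1.31]
n 6 t [-0.0001  0.0002  0.0313] r [0.0006 0.0027 0.    ]
```

View pics/w7.png

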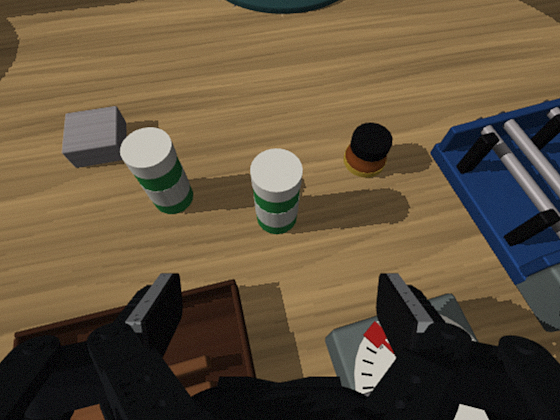

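The jar lid shows at (277,170), matching the prediction of (280,171), and the approach path is clear. I'll approach along the tool axis and grip.

play_rows(
  newtons=70,
  plan=[
    {"rx": 0,"ry": 0.003,"rz": 0,"tx": 0,"ty": 0,"tz": 0.0313,"hand": 1},
    {"rx": 0,"ry": 0.003,"rz": 0,"tx": 0,"ty": 0,"tz": 0.0313,"hand": 1},
    {"rx": 0,"ry": 0.003,"rz": 0,"tx": 0,"ty": 0,"tz": 0.0313,"hand": 1},
    {"rx": 0,"ry": 0.003,"rz": 0,"tx": 0,"ty": 0,"tz": 0.0313,"hand": 1},
    {"rx": 0,"ry": 0.003,"rz": 0,"tx": 0,"ty": 0,"tz": 0.0313,"hand": 1},
    {"rx": 0,"ry": 0.003,"rz": 0,"tx": 0,"ty": 0,"tz": 0.0313,"hand": 1},
    {"rx": 0,"ry": 0,"rz": 0,"tx": 0,"ty": 0,"tz": 0,"hand": 1},
    {"rx": 0,"ry": 0,"rz": 0,"tx": 0,"ty": 0,"tz": 0,"hand": 0.3},
    {"rx": 0,"ry": 0,"rz": 0,"tx": 0,"ty": 0,"tz": 0,"hand": 0.3},
    {"rx": 0,"ry": 0,"rz": 0,"tx": 0,"ty": 0,"tz": 0,"hand": 0.3},
  ],
)

```text
time: 25.55
tool_pos: [0.4701, -0.1054, 0.0396]
tcp_rot: [-0.381, 0.097, 0.919, 0.042]
contact_force: [2.6, -2.0, 8.4]
width: 0.0428
grasp_force: 70.5
```

play_rows(
  plan=[
    {"rx": 0,"ry": 0,"rz": 0,"tx": 0,"ty": 0,"tz": 0,"hand": 0},
    {"rx": 0,"ry": 0,"rz": 0,"tx": 0,"ty": 0,"tz": 0,"hand": 0},
    {"rx": 0,"ry": 0,"rz": 0,"tx": 0,"ty": 0,"tz": 0,"hand": 0},
    {"rx": 0,"ry": 0,"rz": 0,"tx": 0,"ty": 0,"tz": 0,"hand": 0},
    {"rx": 0,"ry": 0,"rz": 0,"tx": 0.02,"ty": 0,"tz": -0.02,"hand": 0},
    {"rx": 0,"ry": 0,"rz": 0,"tx": 0.022,"ty": 0,"tz": -0.022,"hand": 0},
    {"rx": 0,"ry": 0,"rz": 0,"tx": 0.022,"ty": 0,"tz": -0.022,"hand": 0},
    {"rx": 0,"ry": 0,"rz": 0,"tx": 0.022,"ty": 0,"tz": -0.022,"hand": 0},
    {"rx": 0,"ry": 0,"rz": 0,"tx": 0.022,"ty": 0,"tz": -0.022,"hand": 0},
    {"rx": 0,"ry": 0,"rz": 0,"tx": 0,"ty": 0,"tz": 0,"hand": 0},
  ],
)

```text
time: 26.8
tool_pos: [0.4705, -0.1056, 0.1934]
tcp_rot: [-0.38, 0.097, 0.919, 0.042]
contact_force: [-0.0, -0.5, -3.3]
width: 0.0423
grasp_force: 71.2
```

Run:
```python
from h import *
plan((.48,0,.2),95.3,-45,12)
```

```text
tcp [ 0.4705 -0.1056  0.1934] z [-0.69   0.15  -0.708] F [-0.  -0.5 -3.3] w 0.0423 g 71.2 t 26.8 j [ 0.54  0.75 -0.57  1.49  0.19  1.78  1.28]
n 12 t [-0.0015  0.009   0.001 ] r [ 0.0002 -0.1296 -0.0281]
```

play_rows(
  plan=[
    {"rx": 0,"ry": -0.13,"rz": -0.028,"tx": -0.0015,"ty": 0.009,"tz": 0.001,"hand": 0},
    {"rx": 0,"ry": -0.13,"rz": -0.028,"tx": -0.0015,"ty": 0.009,"tz": 0.001,"hand": 0},
    {"rx": 0,"ry": -0.13,"rz": -0.028,"tx": -0.0015,"ty": 0.009,"tz": 0.001,"hand": 0},
    {"rx": 0,"ry": -0.13,"rz": -0.028,"tx": -0.0015,"ty": 0.009,"tz": 0.001,"hand": 0},
    {"rx": 0,"ry": -0.13,"rz": -0.028,"tx": -0.0015,"ty": 0.009,"tz": 0.001,"hand": 0},
    {"rx": 0,"ry": -0.13,"rz": -0.028,"tx": -0.0015,"ty": 0.009,"tz": 0.001,"hand": 0},
    {"rx": 0,"ry": -0.13,"rz": -0.028,"tx": -0.0015,"ty": 0.009,"tz": 0.001,"hand": 0},
    {"rx": 0,"ry": -0.13,"rz": -0.028,"tx": -0.0015,"ty": 0.009,"tz": 0.001,"hand": 0},
    {"rx": 0,"ry": -0.13,"rz": -0.028,"tx": -0.0015,"ty": 0.009,"tz": 0.001,"hand": 0},
    {"rx": 0,"ry": 0,"rz": 0,"tx": 0,"ty": 0,"tz": 0,"hand": 0},
  ],
)

```text
time: 28.05
tool_pos: [0.4868, -0.0257, 0.183]
tcp_rot: [0.195, -0.006, 0.98, 0.026]
contact_force: [1.1, 0.4, -1.8]
width: 0.0424
grasp_force: 71.2
```

Run:
```python
from h import *
plan((.51,.14,.2),95.3,-45,6)
```

```text
tcp [ 0.4868 -0.0257  0.183 ] z [ 0.382  0.053 -0.923] F [ 1.1  0.4 -1.8] w 0.0424 g 71.2 t 28.05 j [ 0.83  0.11 -0.83  2.25  0.05  0.43  1.57]
n 6 t [-0.0063  0.0275  0.0042] r [ 0.0002 -0.065  -0.0143]
```

Run:
```python
from ik import *
from h import st
q0=np.array(st()[0]['joint_pos']);D=np.radians
for nm,h in [('bay0',(.5255,.147,.16)),('bay1',(.518,.2305,.16)),('bay2',(.510,.315,.16)),('bay2low',(.51,.315,.076)),('bay0low',(.5255,.147,.076))]:
    q=q0.copy();out=[]
    for t in range(-22,-66,-6):
        Rt=toolR(D(95.3),D(t));pos=tcp(h,Rt)
        f=lambda x:np.r_[10*(fk(PR,x,S)[0]-pos),3*(fk(PR,x,S)[1].inv()*Rt).as_rotvec(),.02*(x-q)]
        r=least_squares(f,np.clip(q,lo+1e-3,hi-1e-3),bounds=(lo,hi));q=r.x;out.append((t,'%.0e'%np.abs(f(q)[:6]).max()))
    print(nm,out,q.round(2))
```

```text
bay0 [(-22, '5e-04'), (-28, '2e-04'), (-34, '1e-03'), (-40, '7e-04'), (-46, '2e-04'), (-52, '1e-04'), (-58, '9e-05'), (-64, '9e-05')] [ 0.15  0.57 -0.72  2.51  2.61  1.1  -1.15]
bay1 [(-22, '5e-04'), (-28, '2e-04'), (-34, '4e-04'), (-40, '4e-04'), (-46, '2e-04'), (-52, '1e-04'), (-58, '9e-05'), (-64, '8e-05')] [-0.32  0.52 -0.46  2.42  2.4   1.06 -1.24]
bay2 [(-22, '5e-04'), (-28, '2e-04'), (-34, '2e-04'), (-40, '3e-04'), (-46, '2e-04'), (-52, '1e-04'), (-58, '8e-05'), (-64, '7e-05')] [-0.61  0.54 -0.35  2.31  2.19  1.04 -1.2 ]
bay2low [(-22, '1e-03'), (-28, '4e-04'), (-34, '9e-04'), (-40, '3e-04'), (-46, '1e-04'), (-52, '7e-05'), (-58, '6e-05'), (-64, '5e-05')] [-0.88  0.73 -0.04  2.3   2.32  1.06 -1.5 ]
bay0low [(-22, '2e-03'), (-28, '1e-03'), (-34, '4e-04'), (-40, '2e-04'), (-46, '1e-04'), (-52, '9e-05'), (-58, '8e-05'), (-64, '8e-05')] [ 0.08  0.87 -0.62  2.49  2.75  1.37 -1.18]
```

Run:
```python
from h import *
plan((.51,.315,.175),95.3,-25,9)
```

```text
tcp [ 0.4868 -0.0257  0.183 ] z [ 0.382  0.053 -0.923] F [ 1.1  0.4 -1.8] w 0.0424 g 71.2 t 28.05 j [ 0.83  0.11 -0.83  2.25  0.05  0.43  1.57]
n 9 t [-0.0035  0.0376  0.0057] r [ 0.0018 -0.0046 -0.0093]
```

play_rows(
  plan=[
    {"rx": 0.0018,"ry": -0.0046,"rz": -0.0093,"tx": -0.0035,"ty": 0.0376,"tz": 0.0057,"hand": 0},
    {"rx": 0.0018,"ry": -0.0046,"rz": -0.0093,"tx": -0.0035,"ty": 0.0376,"tz": 0.0057,"hand": 0},
    {"rx": 0.0018,"ry": -0.0046,"rz": -0.0093,"tx": -0.0035,"ty": 0.0376,"tz": 0.0057,"hand": 0},
    {"rx": 0.0018,"ry": -0.0046,"rz": -0.0093,"tx": -0.0035,"ty": 0.0376,"tz": 0.0057,"hand": 0},
    {"rx": 0.0018,"ry": -0.0046,"rz": -0.0093,"tx": -0.0035,"ty": 0.0376,"tz": 0.0057,"hand": 0},
    {"rx": 0.0018,"ry": -0.0046,"rz": -0.0093,"tx": -0.0035,"ty": 0.0376,"tz": 0.0057,"hand": 0},
    {"rx": 0.0018,"ry": -0.0046,"rz": -0.0093,"tx": -0.0035,"ty": 0.0376,"tz": 0.0057,"hand": 0},
    {"rx": 0.0018,"ry": -0.0046,"rz": -0.0093,"tx": -0.0035,"ty": 0.0376,"tz": 0.0057,"hand": 0},
    {"rx": 0.0018,"ry": -0.0046,"rz": -0.0093,"tx": -0.0035,"ty": 0.0376,"tz": 0.0057,"hand": 0},
    {"rx": 0,"ry": 0,"rz": 0,"tx": 0,"ty": 0,"tz": 0,"hand": 0},
  ],
)

```text
time: 29.3
tool_pos: [0.5199, 0.3185, 0.1584]
tcp_rot: [0.216, -0.046, 0.975, 0.011]
contact_force: [-0.2, -0.4, -1.9]
width: 0.0423
grasp_force: 71.6
```

Run:
```python
from h import *
plan((.51,.315,.17),95.3,-45,9)
```

```text
tcp [0.5199 0.3185 0.1584] z [ 0.421  0.04  -0.906] F [-0.2 -0.4 -1.9] w 0.0423 g 71.6 t 29.3 j [-0.17  0.4  -0.67  2.    0.91  0.66  0.22]
n 9 t [-0.0002 -0.0003  0.0003] r [ 0.0002 -0.0388  0.0001]
```

play_rows(
  plan=[
    {"rx": 0,"ry": -0.044,"rz": 0,"tx": 0,"ty": 0,"tz": 0,"hand": 0},
    {"rx": 0,"ry": -0.044,"rz": 0,"tx": 0,"ty": 0,"tz": 0,"hand": 0},
    {"rx": 0,"ry": -0.044,"rz": 0,"tx": 0,"ty": 0,"tz": 0,"hand": 0},
    {"rx": 0,"ry": -0.044,"rz": 0,"tx": 0,"ty": 0,"tz": 0,"hand": 0},
    {"rx": 0,"ry": -0.044,"rz": 0,"tx": 0,"ty": 0,"tz": 0,"hand": 0},
    {"rx": 0,"ry": -0.044,"rz": 0,"tx": 0,"ty": 0,"tz": 0,"hand": 0},
    {"rx": 0,"ry": -0.044,"rz": 0,"tx": 0,"ty": 0,"tz": 0,"hand": 0},
    {"rx": 0,"ry": -0.044,"rz": 0,"tx": 0,"ty": 0,"tz": 0,"hand": 0},
    {"rx": 0,"ry": 0,"rz": 0,"tx": 0,"ty": 0,"tz": 0,"hand": 0},
    {"rx": 0,"ry": 0,"rz": 0,"tx": 0,"ty": 0,"tz": 0,"hand": 0},
  ],
)

```text
time: 30.55
tool_pos: [0.5206, 0.3153, 0.1592]
tcp_rot: [0.384, -0.042, 0.922, 0.018]
contact_force: [0.4, -0.5, -1.3]
width: 0.0424
grasp_force: 71.6
```

Run:
```python
from h import *
plan((.5103,.315,.085),95.3,-45,6)
s=snap('scene')
f=s['image'][190:330,260:440];cv2.imwrite('pics/s2.png',cv2.resize(f,(720,560),interpolation=cv2.INTER_CUBIC)[:,:,::-1])
```

```text
tcp [0.5206 0.3153 0.1592] z [ 0.707  0.065 -0.704] F [ 0.4 -0.5 -1.3] w 0.0424 g 71.6 t 30.55 j [-0.41  0.36 -0.49  2.21  1.67  0.66 -0.62]
n 6 t [0.01   0.0001 0.0106] r [-0.0002  0.0006 -0.0003]
```

View pics/s2.png

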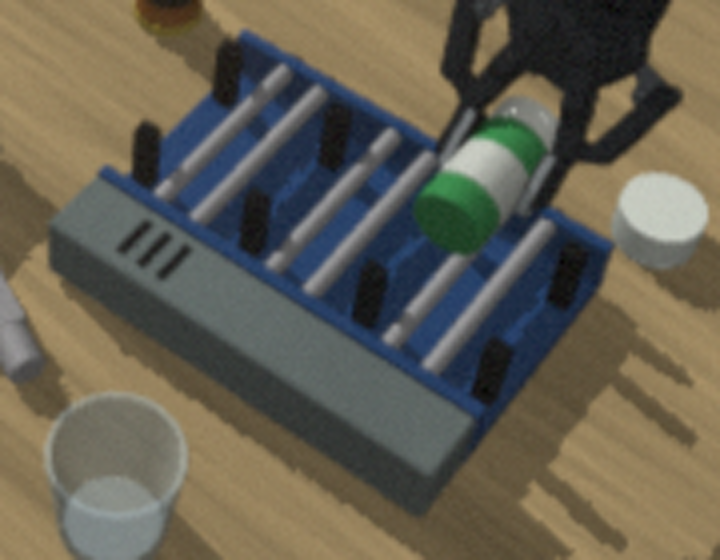

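The jar hangs level above the left cradle with its base toward the housing, so its centre lies 8 mm beyond the grasp point. I'll correct for that and lower it.

Run:
```python
from h import *
plan((.4947,.3136,.084),95.3,-45,6)
```

```text
tcp [0.5206 0.3153 0.1594] z [ 0.707  0.065 -0.704] F [ 1.   0.2 -2.3] w 0.0424 g 71.6 t 30.6 j [-0.41  0.36 -0.49  2.21  1.67  0.66 -0.62]
n 6 t [0.012  0.0001 0.0089] r [-0.0001  0.0007 -0.0003]
```

play_rows(
  plan=[
    {"rx": 0,"ry": 0,"rz": 0,"tx": 0.012,"ty": 0,"tz": 0.0089,"hand": 0},
    {"rx": 0,"ry": 0,"rz": 0,"tx": 0.012,"ty": 0,"tz": 0.0089,"hand": 0},
    {"rx": 0,"ry": 0,"rz": 0,"tx": 0.012,"ty": 0,"tz": 0.0089,"hand": 0},
    {"rx": 0,"ry": 0,"rz": 0,"tx": 0.012,"ty": 0,"tz": 0.0089,"hand": 0},
    {"rx": 0,"ry": 0,"rz": 0,"tx": 0.012,"ty": 0,"tz": 0.0089,"hand": 0},
    {"rx": 0,"ry": 0,"rz": 0,"tx": 0.012,"ty": 0,"tz": 0.0089,"hand": 0},
    {"rx": 0,"ry": 0,"rz": 0,"tx": 0,"ty": 0,"tz": 0,"hand": 0},
    {"rx": 0,"ry": 0,"rz": 0,"tx": 0,"ty": 0,"tz": 0,"hand": 0},
    {"rx": 0,"ry": 0,"rz": 0,"tx": 0,"ty": 0,"tz": 0,"hand": 0},
    {"rx": 0,"ry": 0,"rz": 0,"tx": 0,"ty": 0,"tz": 0,"hand": 0},
  ],
)

```text
time: 31.85
tool_pos: [0.5075, 0.3145, 0.0709]
tcp_rot: [0.385, -0.042, 0.922, 0.018]
contact_force: [-0.3, 0.2, -2.1]
width: 0.0423
grasp_force: 71.6
```

Run:
```python
from h import *
plan((.4947,.3136,.075),95.3,-45,3)
```

```text
tcp [0.5075 0.3145 0.0709] z [ 0.708  0.066 -0.704] F [-0.3  0.2 -2.1] w 0.0423 g 71.6 t 31.85 j [-0.45  0.56 -0.48  2.26  1.96  0.78 -0.93]
n 3 t [0.0021 0.0001 0.0022] r [ 0.0001  0.0016 -0.0005]
```

play_rows(
  plan=[
    {"rx": 0,"ry": 0,"rz": 0,"tx": 0.002,"ty": 0,"tz": 0.002,"hand": 0},
    {"rx": 0,"ry": 0,"rz": 0,"tx": 0.002,"ty": 0,"tz": 0.002,"hand": 0},
    {"rx": 0,"ry": 0,"rz": 0,"tx": 0.002,"ty": 0,"tz": 0.002,"hand": 0},
    {"rx": 0,"ry": 0,"rz": 0,"tx": 0,"ty": 0,"tz": 0,"hand": 0},
    {"rx": 0,"ry": 0,"rz": 0,"tx": 0,"ty": 0,"tz": 0,"hand": 0},
    {"rx": 0,"ry": 0,"rz": 0,"tx": 0,"ty": 0,"tz": 0,"hand": 0},
    {"rx": 0,"ry": 0,"rz": 0,"tx": 0,"ty": 0,"tz": 0,"hand": 0},
    {"rx": 0,"ry": 0,"rz": 0,"tx": 0,"ty": 0,"tz": 0,"hand": 0},
    {"rx": 0,"ry": 0,"rz": 0,"tx": 0,"ty": 0,"tz": 0,"hand": 0},
    {"rx": 0,"ry": 0,"rz": 0,"tx": 0,"ty": 0,"tz": 0,"hand": 0},
  ],
)

```text
time: 33.1
tool_pos: [0.5077, 0.3151, 0.0627]
tcp_rot: [0.385, -0.042, 0.922, 0.018]
contact_force: [-3.5, 0.2, 10.2]
width: 0.0423
grasp_force: 72.9
```

play_rows(
  plan=[
    {"rx": 0,"ry": 0,"rz": 0,"tx": 0,"ty": 0,"tz": 0,"hand": 0.6},
    {"rx": 0,"ry": 0,"rz": 0,"tx": 0,"ty": 0,"tz": 0,"hand": 0.7},
    {"rx": 0,"ry": 0,"rz": 0,"tx": 0,"ty": 0,"tz": 0,"hand": 0.8},
    {"rx": 0,"ry": 0,"rz": 0,"tx": 0,"ty": 0,"tz": 0,"hand": 0.8},
    {"rx": 0,"ry": 0,"rz": 0,"tx": 0,"ty": 0,"tz": -0.02,"hand": 0.8},
    {"rx": 0,"ry": 0,"rz": 0,"tx": 0,"ty": 0,"tz": -0.03,"hand": 0.8},
    {"rx": 0,"ry": 0,"rz": 0,"tx": 0,"ty": 0,"tz": -0.03,"hand": 0.8},
    {"rx": 0,"ry": 0,"rz": 0,"tx": 0,"ty": 0,"tz": -0.03,"hand": 0.8},
    {"rx": 0,"ry": 0,"rz": 0,"tx": -0.03,"ty": 0,"tz": -0.03,"hand": 1},
    {"rx": 0,"ry": 0,"rz": 0,"tx": -0.03,"ty": 0,"tz": 0,"hand": 1},
  ],
)

```text
time: 34.35
tool_pos: [0.4499, 0.3099, 0.2054]
tcp_rot: [0.385, -0.043, 0.922, 0.019]
contact_force: [1.2, -0.6, -0.7]
width: 0.0855
grasp_force: 0.0
```

Run:
```python
from h import *
t=snap('top','top2.png');lids(t)
hsv=cv2.cvtColor(t['image'],cv2.COLOR_RGB2HSV)
g=cv2.inRange(hsv,(40,90,40),(85,255,255));g[260:]=0
for c in cv2.findContours(g,0,2)[0]:
    if cv2.contourArea(c)>8:print('green',cv2.boundingRect(c),ray(t,np.add(cv2.minAreaRect(c)[0],0),.09)[:2].round(4))
plan((.436+.13,-.2,.25),78,45,10)
```

```text
lid (506, 352) 40.5 [ 0.1372 -0.7032]
lid (369, 285) 11.0 [ 0.3442 -0.2853]
lid (346, 256) 7.3 [ 0.4363 -0.2156]
lid (286, 186) 16.6 [ 0.661 -0.03 ]
lid (199, 163) 8.1 [0.7352 0.2467]
lid (100, 174) 38.4 [0.7013 0.561 ]
green (170, 238, 14, 6) [0.4864 0.312 ]
green (169, 221, 14, 7) [0.539 0.316]
tcp [0.4532 0.3101 0.2078] z [ 0.71   0.068 -0.701] F [4.  0.8 4.7] w 0.0853 g 0.0 t 34.4 j [-0.44  0.18 -0.56  2.29  1.45  0.68 -0.51]
n 10 t [-0.014  -0.0501 -0.0045] r [0.0005 0.1566 0.0335]
```

play_rows(
  plan=[
    {"rx": 0,"ry": 0.098,"rz": 0.021,"tx": -0.0088,"ty": -0.0313,"tz": -0.0028,"hand": 1},
    {"rx": 0,"ry": 0.098,"rz": 0.021,"tx": -0.0088,"ty": -0.0313,"tz": -0.0028,"hand": 1},
    {"rx": 0,"ry": 0.098,"rz": 0.021,"tx": -0.0088,"ty": -0.0313,"tz": -0.0028,"hand": 1},
    {"rx": 0,"ry": 0.098,"rz": 0.021,"tx": -0.0088,"ty": -0.0313,"tz": -0.0028,"hand": 1},
    {"rx": 0,"ry": 0.098,"rz": 0.021,"tx": -0.0088,"ty": -0.0313,"tz": -0.0028,"hand": 1},
    {"rx": 0,"ry": 0.098,"rz": 0.021,"tx": -0.0088,"ty": -0.0313,"tz": -0.0028,"hand": 1},
    {"rx": 0,"ry": 0.098,"rz": 0.021,"tx": -0.0088,"ty": -0.0313,"tz": -0.0028,"hand": 1},
    {"rx": 0,"ry": 0.098,"rz": 0.021,"tx": -0.0088,"ty": -0.0313,"tz": -0.0028,"hand": 1},
    {"rx": 0,"ry": 0.098,"rz": 0.021,"tx": -0.0088,"ty": -0.0313,"tz": -0.0028,"hand": 1},
    {"rx": 0,"ry": 0,"rz": 0,"tx": 0,"ty": 0,"tz": 0,"hand": 1},
  ],
)

```text
time: 35.65
tool_pos: [0.509, 0.0512, 0.242]
tcp_rot: [-0.003, 0.038, 0.999, 0.02]
contact_force: [-0.4, 0.2, -0.4]
width: 0.0852
grasp_force: 0.0
```

Run:
```python
from h import *
lids(snap('top'))
plan((.56,-.22,.2),65,45,9)
```

```text
lid (506, 352) 40.4 [ 0.1357 -0.7047]
lid (300, 317) 15.5 [ 0.2498 -0.0669]
lid (369, 285) 11.3 [ 0.3456 -0.2853]
lid (165, 284) 9.2 [0.3547 0.3498]
lid (346, 256) 7.3 [ 0.4363 -0.2156]
lid (286, 184) 16.2 [ 0.6653 -0.0289]
lid (199, 164) 8.1 [0.7336 0.2466]
lid (95, 170) 37.2 [0.7127 0.5755]
tcp [0.5083 0.0529 0.242 ] z [-0.003  0.04  -0.999] F [ 0.2  1.5 -0.3] w 0.0855 g 0.0 t 35.7 j [ 0.17  0.22 -0.35  1.87  0.04  1.06  1.3 ]
n 9 t [-0.0126 -0.0283  0.0006] r [-0.0118  0.0849  0.0398]
```

Run:
```python
from h import *
plan((.5531,-.2714,.182),65,45,9)
```

```text
tcp [0.5083 0.0529 0.242 ] z [-0.003  0.04  -0.999] F [ 0.2  1.5 -0.3] w 0.0855 g 0.0 t 35.7 j [ 0.17  0.22 -0.35  1.87  0.04  1.06  1.3 ]
n 9 t [-0.0138 -0.0342  0.0021] r [-0.0118  0.0849  0.0398]
```

play_rows(
  plan=[
    {"rx": -0.0118,"ry": 0.085,"rz": 0.04,"tx": -0.0138,"ty": -0.0342,"tz": 0.002,"hand": 1},
    {"rx": -0.0118,"ry": 0.085,"rz": 0.04,"tx": -0.0138,"ty": -0.0342,"tz": 0.002,"hand": 1},
    {"rx": -0.0118,"ry": 0.085,"rz": 0.04,"tx": -0.0138,"ty": -0.0342,"tz": 0.002,"hand": 1},
    {"rx": -0.0118,"ry": 0.085,"rz": 0.04,"tx": -0.0138,"ty": -0.0342,"tz": 0.002,"hand": 1},
    {"rx": -0.0118,"ry": 0.085,"rz": 0.04,"tx": -0.0138,"ty": -0.0342,"tz": 0.002,"hand": 1},
    {"rx": -0.0118,"ry": 0.085,"rz": 0.04,"tx": -0.0138,"ty": -0.0342,"tz": 0.002,"hand": 1},
    {"rx": -0.0118,"ry": 0.085,"rz": 0.04,"tx": -0.0138,"ty": -0.0342,"tz": 0.002,"hand": 1},
    {"rx": -0.0118,"ry": 0.085,"rz": 0.04,"tx": -0.0138,"ty": -0.0342,"tz": 0.002,"hand": 1},
    {"rx": -0.0118,"ry": 0.085,"rz": 0.04,"tx": -0.0138,"ty": -0.0342,"tz": 0.002,"hand": 1},
    {"rx": 0,"ry": 0,"rz": 0,"tx": 0,"ty": 0,"tz": 0,"hand": 1},
  ],
)

```text
time: 36.95
tool_pos: [0.5399, -0.2663, 0.1672]
tcp_rot: [-0.376, 0.201, 0.901, 0.083]
contact_force: [0.4, 0.9, -1.1]
width: 0.0852
grasp_force: 0.0
```

play_rows(
  plan=[
    {"rx": 0,"ry": 0,"rz": 0,"tx": 0,"ty": 0,"tz": 0,"hand": 1},
    {"rx": 0,"ry": 0,"rz": 0,"tx": 0,"ty": 0,"tz": 0,"hand": 1},
    {"rx": 0,"ry": 0,"rz": 0,"tx": 0,"ty": 0,"tz": 0,"hand": 1},
    {"rx": 0,"ry": 0,"rz": 0,"tx": 0,"ty": 0,"tz": 0,"hand": 1},
    {"rx": 0,"ry": 0,"rz": 0,"tx": 0,"ty": 0,"tz": 0,"hand": 1},
    {"rx": 0,"ry": 0,"rz": 0,"tx": 0,"ty": 0,"tz": 0,"hand": 1},
    {"rx": 0,"ry": 0,"rz": 0,"tx": 0,"ty": 0,"tz": 0,"hand": 1},
    {"rx": 0,"ry": 0,"rz": 0,"tx": 0,"ty": 0,"tz": 0,"hand": 1},
    {"rx": 0,"ry": 0,"rz": 0,"tx": 0,"ty": 0,"tz": 0,"hand": 1},
    {"rx": 0,"ry": 0,"rz": 0,"tx": 0,"ty": 0,"tz": 0,"hand": 1},
  ],
)

```text
time: 38.2
tool_pos: [0.5414, -0.2646, 0.1703]
tcp_rot: [-0.374, 0.2, 0.902, 0.083]
contact_force: [-0.3, 0.1, -0.5]
width: 0.0856
grasp_force: 0.0
```

Run:
```python
from h import *
s=snap('wrist','w8.png');lids(s,a0=300);print(proj(s,(.4353,-.2165,.09)))
plan((.4353,-.2165,.052),65,45,6)
```

```text
lid (274, 172) 26.2 [ 0.4362 -0.2161]
[277.48195761 172.78825238]
tcp [ 0.5414 -0.2645  0.1703] z [-0.641  0.299 -0.707] F [ 1.1 -0.   0.3] w 0.0853 g 0.0 t 38.25 j [ 0.46  0.92 -0.1   1.11  0.03  1.9   1.5 ]
n 6 t [-0.0002 -0.0002  0.0308] r [-0.0001 -0.      0.    ]
```

play_rows(
  newtons=70,
  plan=[
    {"rx": 0,"ry": 0,"rz": 0,"tx": 0,"ty": 0,"tz": 0.0308,"hand": 1},
    {"rx": 0,"ry": 0,"rz": 0,"tx": 0,"ty": 0,"tz": 0.0308,"hand": 1},
    {"rx": 0,"ry": 0,"rz": 0,"tx": 0,"ty": 0,"tz": 0.0308,"hand": 1},
    {"rx": 0,"ry": 0,"rz": 0,"tx": 0,"ty": 0,"tz": 0.0308,"hand": 1},
    {"rx": 0,"ry": 0,"rz": 0,"tx": 0,"ty": 0,"tz": 0.0308,"hand": 1},
    {"rx": 0,"ry": 0,"rz": 0,"tx": 0,"ty": 0,"tz": 0.0308,"hand": 1},
    {"rx": 0,"ry": 0,"rz": 0,"tx": 0,"ty": 0,"tz": 0,"hand": 1},
    {"rx": 0,"ry": 0,"rz": 0,"tx": 0,"ty": 0,"tz": 0,"hand": 0.3},
    {"rx": 0,"ry": 0,"rz": 0,"tx": 0,"ty": 0,"tz": 0,"hand": 0.3},
    {"rx": 0,"ry": 0,"rz": 0,"tx": 0,"ty": 0,"tz": 0,"hand": 0.3},
  ],
)

```text
time: 39.5
tool_pos: [0.4238, -0.2099, 0.0404]
tcp_rot: [-0.373, 0.2, 0.902, 0.083]
contact_force: [1.7, -1.7, 7.3]
width: 0.0424
grasp_force: 70.3
```

play_rows(
  plan=[
    {"rx": 0,"ry": 0,"rz": 0,"tx": 0,"ty": 0,"tz": 0,"hand": 0},
    {"rx": 0,"ry": 0,"rz": 0,"tx": 0,"ty": 0,"tz": 0,"hand": 0},
    {"rx": 0,"ry": 0,"rz": 0,"tx": 0,"ty": 0,"tz": 0,"hand": 0},
    {"rx": 0,"ry": 0,"rz": 0,"tx": 0,"ty": 0,"tz": 0,"hand": 0},
    {"rx": 0,"ry": 0,"rz": 0,"tx": 0.02,"ty": 0,"tz": -0.02,"hand": 0},
    {"rx": 0,"ry": 0,"rz": 0,"tx": 0.022,"ty": 0,"tz": -0.022,"hand": 0},
    {"rx": 0,"ry": 0,"rz": 0,"tx": 0.022,"ty": 0,"tz": -0.022,"hand": 0},
    {"rx": 0,"ry": 0,"rz": 0,"tx": 0.022,"ty": 0,"tz": -0.022,"hand": 0},
    {"rx": 0,"ry": 0,"rz": 0,"tx": 0.022,"ty": 0,"tz": -0.022,"hand": 0},
    {"rx": 0,"ry": 0,"rz": 0,"tx": 0,"ty": 0,"tz": 0,"hand": 0},
  ],
)

```text
time: 40.75
tool_pos: [0.424, -0.2098, 0.1942]
tcp_rot: [-0.372, 0.2, 0.903, 0.082]
contact_force: [-0.2, 0.5, -2.1]
width: 0.0423
grasp_force: 71.2
```

Run:
```python
from h import *
plan((.51,.145,.2),95.3,-23,18)
```

```text
tcp [ 0.424  -0.2098  0.1942] z [-0.638  0.297 -0.71 ] F [-0.2  0.5 -2.1] w 0.0423 g 71.2 t 40.75 j [ 0.49  0.66 -0.12  1.53  0.02  1.73  1.49]
n 18 t [-0.0019  0.0205  0.0015] r [ 0.0059 -0.0641 -0.0305]
```

play_rows(
  plan=[
    {"rx": 0.006,"ry": -0.064,"rz": -0.0305,"tx": -0.0019,"ty": 0.0205,"tz": 0.001,"hand": 0},
    {"rx": 0.006,"ry": -0.064,"rz": -0.0305,"tx": -0.0019,"ty": 0.0205,"tz": 0.001,"hand": 0},
    {"rx": 0.006,"ry": -0.064,"rz": -0.0305,"tx": -0.0019,"ty": 0.0205,"tz": 0.001,"hand": 0},
    {"rx": 0.006,"ry": -0.064,"rz": -0.0305,"tx": -0.0019,"ty": 0.0205,"tz": 0.001,"hand": 0},
    {"rx": 0.006,"ry": -0.064,"rz": -0.0305,"tx": -0.0019,"ty": 0.0205,"tz": 0.001,"hand": 0},
    {"rx": 0.006,"ry": -0.064,"rz": -0.0305,"tx": -0.0019,"ty": 0.0205,"tz": 0.001,"hand": 0},
    {"rx": 0.006,"ry": -0.064,"rz": -0.0305,"tx": -0.0019,"ty": 0.0205,"tz": 0.001,"hand": 0},
    {"rx": 0.006,"ry": -0.064,"rz": -0.0305,"tx": -0.0019,"ty": 0.0205,"tz": 0.001,"hand": 0},
    {"rx": 0.006,"ry": -0.064,"rz": -0.0305,"tx": -0.0019,"ty": 0.0205,"tz": 0.001,"hand": 0},
    {"rx": 0.006,"ry": -0.064,"rz": -0.0305,"tx": -0.0019,"ty": 0.0205,"tz": 0.001,"hand": 0},
  ],
)

```text
time: 42.0
tool_pos: [0.4963, -0.0168, 0.185]
tcp_rot: [-0.061, 0.067, 0.995, 0.044]
contact_force: [0.4, 0.7, -2.0]
width: 0.0424
grasp_force: 71.0
```

play_rows(
  plan=[
    {"rx": 0.006,"ry": -0.064,"rz": -0.0305,"tx": -0.0019,"ty": 0.0205,"tz": 0.001,"hand": 0},
    {"rx": 0.006,"ry": -0.064,"rz": -0.0305,"tx": -0.0019,"ty": 0.0205,"tz": 0.001,"hand": 0},
    {"rx": 0.006,"ry": -0.064,"rz": -0.0305,"tx": -0.0019,"ty": 0.0205,"tz": 0.001,"hand": 0},
    {"rx": 0.006,"ry": -0.064,"rz": -0.0305,"tx": -0.0019,"ty": 0.0205,"tz": 0.001,"hand": 0},
    {"rx": 0.006,"ry": -0.064,"rz": -0.0305,"tx": -0.0019,"ty": 0.0205,"tz": 0.001,"hand": 0},
    {"rx": 0.006,"ry": -0.064,"rz": -0.0305,"tx": -0.0019,"ty": 0.0205,"tz": 0.001,"hand": 0},
    {"rx": 0,"ry": 0,"rz": 0,"tx": 0,"ty": 0.02,"tz": 0,"hand": 0},
    {"rx": 0,"ry": 0,"rz": 0,"tx": 0,"ty": 0.02,"tz": 0,"hand": 0},
    {"rx": 0,"ry": 0,"rz": 0,"tx": 0,"ty": 0,"tz": 0,"hand": 0},
    {"rx": 0,"ry": 0,"rz": 0,"tx": 0,"ty": 0,"tz": 0,"hand": 0},
  ],
)

```text
time: 43.25
tool_pos: [0.514, 0.1439, 0.1889]
tcp_rot: [0.132, -0.017, 0.991, 0.018]
contact_force: [0.3, -0.3, -2.5]
width: 0.0422
grasp_force: 71.2
```

Run:
```python
from h import *
plan((.515,.145,.18),95.3,-45,9)
```

```text
tcp [0.514  0.1439 0.1889] z [ 0.261  0.04  -0.964] F [ 0.3 -0.3 -2.5] w 0.0422 g 71.2 t 43.25 j [-0.01  0.2  -0.39  2.07  0.23  0.64  1.06]
n 9 t [-0.0002  0.0001  0.003 ] r [-0.     -0.0576 -0.007 ]
```

play_rows(
  plan=[
    {"rx": 0,"ry": -0.052,"rz": -0.007,"tx": 0,"ty": 0,"tz": 0.003,"hand": 0},
    {"rx": 0,"ry": -0.052,"rz": -0.007,"tx": 0,"ty": 0,"tz": 0.003,"hand": 0},
    {"rx": 0,"ry": -0.052,"rz": -0.007,"tx": 0,"ty": 0,"tz": 0.003,"hand": 0},
    {"rx": 0,"ry": -0.052,"rz": -0.007,"tx": 0,"ty": 0,"tz": 0.003,"hand": 0},
    {"rx": 0,"ry": -0.052,"rz": -0.007,"tx": 0,"ty": 0,"tz": 0.003,"hand": 0},
    {"rx": 0,"ry": -0.052,"rz": -0.007,"tx": 0,"ty": 0,"tz": 0.003,"hand": 0},
    {"rx": 0,"ry": -0.052,"rz": -0.007,"tx": 0,"ty": 0,"tz": 0.003,"hand": 0},
    {"rx": 0,"ry": -0.052,"rz": -0.007,"tx": 0,"ty": 0,"tz": 0.003,"hand": 0},
    {"rx": 0,"ry": -0.052,"rz": -0.007,"tx": 0,"ty": 0,"tz": 0.003,"hand": 0},
    {"rx": 0,"ry": 0,"rz": 0,"tx": 0,"ty": 0,"tz": 0,"hand": 0},
  ],
)

```text
time: 44.5
tool_pos: [0.5253, 0.142, 0.1667]
tcp_rot: [0.339, -0.039, 0.94, 0.012]
contact_force: [1.0, -0.1, -1.4]
width: 0.0425
grasp_force: 71.1
```

Run:
```python
from h import *
plan((.5095,.1444,.16),95.3,-45,6)
```

```text
tcp [0.5253 0.142  0.1667] z [ 0.637  0.05  -0.77 ] F [ 1.  -0.1 -1.4] w 0.0425 g 71.1 t 44.5 j [-0.4   0.16 -0.05  2.36  1.71  0.25 -0.43]
n 6 t [0.0025 0.0007 0.0022] r [-0.0016 -0.0155 -0.0009]
```

play_rows(
  plan=[
    {"rx": -0.0016,"ry": -0.0155,"rz": 0,"tx": 0.0025,"ty": 0.0007,"tz": 0.0022,"hand": 0},
    {"rx": -0.0016,"ry": -0.0155,"rz": 0,"tx": 0.0025,"ty": 0.0007,"tz": 0.0022,"hand": 0},
    {"rx": -0.0016,"ry": -0.0155,"rz": 0,"tx": 0.0025,"ty": 0.0007,"tz": 0.0022,"hand": 0},
    {"rx": -0.0016,"ry": -0.0155,"rz": 0,"tx": 0.0025,"ty": 0.0007,"tz": 0.0022,"hand": 0},
    {"rx": -0.0016,"ry": -0.0155,"rz": 0,"tx": 0.0025,"ty": 0.0007,"tz": 0.0022,"hand": 0},
    {"rx": -0.0016,"ry": -0.0155,"rz": 0,"tx": 0.0025,"ty": 0.0007,"tz": 0.0022,"hand": 0},
    {"rx": 0,"ry": 0,"rz": 0,"tx": 0,"ty": 0,"tz": 0,"hand": 0},
    {"rx": 0,"ry": 0,"rz": 0,"tx": 0,"ty": 0,"tz": 0,"hand": 0},
    {"rx": 0,"ry": 0,"rz": 0,"tx": 0,"ty": 0,"tz": 0,"hand": 0},
    {"rx": 0,"ry": 0,"rz": 0,"tx": 0,"ty": 0,"tz": 0,"hand": 0},
  ],
)

```text
time: 45.75
tool_pos: [0.5232, 0.1466, 0.1477]
tcp_rot: [0.383, -0.04, 0.923, 0.019]
contact_force: [-0.7, -0.1, -1.8]
width: 0.0423
grasp_force: 71.2
```

Run:
```python
from h import *
plan((.5095,.1444,.084),95.3,-45,8)
```

```text
tcp [0.5232 0.1466 0.1477] z [ 0.705  0.066 -0.706] F [-0.7 -0.1 -1.8] w 0.0423 g 71.2 t 45.75 j [-0.31  0.22 -0.19  2.43  2.25  0.4  -0.99]
n 8 t [ 0.0069 -0.0001  0.0067] r [ 0.0001  0.0002 -0.0007]
```

play_rows(
  plan=[
    {"rx": 0,"ry": 0,"rz": -0.001,"tx": 0.0069,"ty": 0,"tz": 0.0067,"hand": 0},
    {"rx": 0,"ry": 0,"rz": -0.001,"tx": 0.0069,"ty": 0,"tz": 0.0067,"hand": 0},
    {"rx": 0,"ry": 0,"rz": -0.001,"tx": 0.0069,"ty": 0,"tz": 0.0067,"hand": 0},
    {"rx": 0,"ry": 0,"rz": -0.001,"tx": 0.0069,"ty": 0,"tz": 0.0067,"hand": 0},
    {"rx": 0,"ry": 0,"rz": -0.001,"tx": 0.0069,"ty": 0,"tz": 0.0067,"hand": 0},
    {"rx": 0,"ry": 0,"rz": 0,"tx": 0.0069,"ty": 0,"tz": 0.0067,"hand": 0},
    {"rx": 0,"ry": 0,"rz": 0,"tx": 0.0069,"ty": 0,"tz": 0.0067,"hand": 0},
    {"rx": 0,"ry": 0,"rz": 0,"tx": 0.0069,"ty": 0,"tz": 0.0067,"hand": 0},
    {"rx": 0,"ry": 0,"rz": 0,"tx": 0,"ty": 0,"tz": 0,"hand": 0},
    {"rx": 0,"ry": 0,"rz": 0,"tx": 0,"ty": 0,"tz": 0,"hand": 0},
  ],
)

```text
time: 47.0
tool_pos: [0.5221, 0.1467, 0.0707]
tcp_rot: [0.383, -0.042, 0.923, 0.018]
contact_force: [0.4, 0.0, -1.4]
width: 0.0427
grasp_force: 71.2
```

Run:
```python
from h import *
plan((.5095,.1444,.075),95.3,-45,3)
```

```text
tcp [0.5221 0.1467 0.0707] z [ 0.705  0.066 -0.706] F [ 0.4  0.  -1.4] w 0.0427 g 71.2 t 47.0 j [-0.24  0.45 -0.27  2.45  2.5   0.62 -1.22]
n 3 t [ 0.002  -0.0004  0.0022] r [ 0.0002  0.0006 -0.0002]
```

play_rows(
  plan=[
    {"rx": 0,"ry": 0,"rz": 0,"tx": 0.002,"ty": -0.0004,"tz": 0.002,"hand": 0},
    {"rx": 0,"ry": 0,"rz": 0,"tx": 0.002,"ty": -0.0004,"tz": 0.002,"hand": 0},
    {"rx": 0,"ry": 0,"rz": 0,"tx": 0.002,"ty": -0.0004,"tz": 0.002,"hand": 0},
    {"rx": 0,"ry": 0,"rz": 0,"tx": 0,"ty": 0,"tz": 0,"hand": 0},
    {"rx": 0,"ry": 0,"rz": 0,"tx": 0,"ty": 0,"tz": 0,"hand": 0},
    {"rx": 0,"ry": 0,"rz": 0,"tx": 0,"ty": 0,"tz": 0,"hand": 0},
    {"rx": 0,"ry": 0,"rz": 0,"tx": 0,"ty": 0,"tz": 0,"hand": 0},
    {"rx": 0,"ry": 0,"rz": 0,"tx": 0,"ty": 0,"tz": 0,"hand": 0},
    {"rx": 0,"ry": 0,"rz": 0,"tx": 0,"ty": 0,"tz": 0,"hand": 0},
    {"rx": 0,"ry": 0,"rz": 0,"tx": 0,"ty": 0,"tz": 0,"hand": 0},
  ],
)

```text
time: 48.25
tool_pos: [0.5224, 0.1457, 0.0623]
tcp_rot: [0.383, -0.043, 0.922, 0.018]
contact_force: [2.0, 4.8, 3.0]
width: 0.0425
grasp_force: 71.4
```

play_rows(
  plan=[
    {"rx": 0,"ry": 0,"rz": 0,"tx": 0,"ty": 0,"tz": 0,"hand": 0.6},
    {"rx": 0,"ry": 0,"rz": 0,"tx": 0,"ty": 0,"tz": 0,"hand": 0.7},
    {"rx": 0,"ry": 0,"rz": 0,"tx": 0,"ty": 0,"tz": 0,"hand": 0.8},
    {"rx": 0,"ry": 0,"rz": 0,"tx": 0,"ty": 0,"tz": 0,"hand": 0.8},
    {"rx": 0,"ry": 0,"rz": 0,"tx": 0,"ty": 0,"tz": -0.02,"hand": 0.8},
    {"rx": 0,"ry": 0,"rz": 0,"tx": 0,"ty": 0,"tz": -0.03,"hand": 0.8},
    {"rx": 0,"ry": 0,"rz": 0,"tx": 0,"ty": 0,"tz": -0.03,"hand": 0.8},
    {"rx": 0,"ry": 0,"rz": 0,"tx": 0,"ty": 0,"tz": -0.03,"hand": 0.8},
    {"rx": 0,"ry": 0,"rz": 0,"tx": -0.03,"ty": 0,"tz": -0.03,"hand": 1},
    {"rx": 0,"ry": 0,"rz": 0,"tx": -0.03,"ty": 0,"tz": 0,"hand": 1},
  ],
)

```text
time: 49.5
tool_pos: [0.4802, 0.1418, 0.1899]
tcp_rot: [0.382, -0.041, 0.923, 0.021]
contact_force: [0.7, 0.6, -0.3]
width: 0.0853
grasp_force: 0.0
```

Run:
```python
from h import *
plan((.52,-.06,.24),-30+180,0,12)
```

```text
tcp [0.4802 0.1418 0.1899] z [ 0.704  0.069 -0.707] F [ 0.7  0.6 -0.3] w 0.0853 g 0.0 t 49.5 j [-0.14  0.05 -0.39  2.48  1.92  0.34 -0.69]
n 12 t [ 0.0048 -0.0171 -0.004 ] r [-0.0307  0.0605 -0.0756]
```

Run:
```python
from h import *
plan((.695,.03,.24),150,0,18)
```

```text
tcp [0.4802 0.1418 0.1899] z [ 0.704  0.069 -0.707] F [ 0.7  0.6 -0.3] w 0.0853 g 0.0 t 49.5 j [-0.14  0.05 -0.39  2.48  1.92  0.34 -0.69]
n 18 t [-0.0073 -0.0121  0.0021] r [-0.0205  0.0404 -0.0504]
```

play_rows(
  plan=[
    {"rx": -0.0205,"ry": 0.0404,"rz": -0.0504,"tx": -0.0073,"ty": -0.0121,"tz": 0.0021,"hand": 1},
    {"rx": -0.0205,"ry": 0.0404,"rz": -0.0504,"tx": -0.0073,"ty": -0.0121,"tz": 0.0021,"hand": 1},
    {"rx": -0.0205,"ry": 0.0404,"rz": -0.0504,"tx": -0.0073,"ty": -0.0121,"tz": 0.0021,"hand": 1},
    {"rx": -0.0205,"ry": 0.0404,"rz": -0.0504,"tx": -0.0073,"ty": -0.0121,"tz": 0.0021,"hand": 1},
    {"rx": -0.0205,"ry": 0.0404,"rz": -0.0504,"tx": -0.0073,"ty": -0.0121,"tz": 0.0021,"hand": 1},
    {"rx": -0.0205,"ry": 0.0404,"rz": -0.0504,"tx": -0.0073,"ty": -0.0121,"tz": 0.0021,"hand": 1},
    {"rx": -0.0205,"ry": 0.0404,"rz": -0.0504,"tx": -0.0073,"ty": -0.0121,"tz": 0.0021,"hand": 1},
    {"rx": -0.0205,"ry": 0.0404,"rz": -0.0504,"tx": -0.0073,"ty": -0.0121,"tz": 0.0021,"hand": 1},
    {"rx": -0.0205,"ry": 0.0404,"rz": -0.0504,"tx": -0.0073,"ty": -0.0121,"tz": 0.0021,"hand": 1},
    {"rx": -0.0205,"ry": 0.0404,"rz": -0.0504,"tx": -0.0073,"ty": -0.0121,"tz": 0.0021,"hand": 1},
  ],
)

```text
time: 50.75
tool_pos: [0.5433, 0.0677, 0.203]
tcp_rot: [0.237, -0.22, 0.946, -0.002]
contact_force: [-0.4, -0.6, -0.0]
width: 0.0856
grasp_force: 0.0
```

play_rows(
  plan=[
    {"rx": -0.0205,"ry": 0.0404,"rz": -0.0504,"tx": -0.0073,"ty": -0.0121,"tz": 0.0021,"hand": 1},
    {"rx": -0.0205,"ry": 0.0404,"rz": -0.0504,"tx": -0.0073,"ty": -0.0121,"tz": 0.0021,"hand": 1},
    {"rx": -0.0205,"ry": 0.0404,"rz": -0.0504,"tx": -0.0073,"ty": -0.0121,"tz": 0.0021,"hand": 1},
    {"rx": -0.0205,"ry": 0.0404,"rz": -0.0504,"tx": -0.0073,"ty": -0.0121,"tz": 0.0021,"hand": 1},
    {"rx": -0.0205,"ry": 0.0404,"rz": -0.0504,"tx": -0.0073,"ty": -0.0121,"tz": 0.0021,"hand": 1},
    {"rx": -0.0205,"ry": 0.0404,"rz": -0.0504,"tx": -0.0073,"ty": -0.0121,"tz": 0.0021,"hand": 1},
    {"rx": -0.0205,"ry": 0.0404,"rz": -0.0504,"tx": -0.0073,"ty": -0.0121,"tz": 0.0021,"hand": 1},
    {"rx": -0.0205,"ry": 0.0404,"rz": -0.0504,"tx": -0.0073,"ty": -0.0121,"tz": 0.0021,"hand": 1},
    {"rx": 0,"ry": 0,"rz": 0,"tx": 0,"ty": 0,"tz": 0,"hand": 1},
    {"rx": 0,"ry": 0,"rz": 0,"tx": 0,"ty": 0,"tz": 0,"hand": 1},
  ],
)

```text
time: 52.0
tool_pos: [0.647, 0.0261, 0.2139]
tcp_rot: [0.06, -0.419, 0.906, -0.007]
contact_force: [-0.6, -0.2, 0.2]
width: 0.0855
grasp_force: 0.0
```

Run:
```python
from h import *
plan((.668,-.108,.17),150,0,6)
s=snap('wrist','w9.png');t=snap('top','top3.png')
print(proj(s,(.664,-.034,.05)))
a=cv2.resize(s['image'],(400,300));b=cv2.resize(t['image'][160:290,145:320],(400,300),interpolation=cv2.INTER_CUBIC)
sc=snap('scene','scene3.png')['image'][190:320,260:433];c=cv2.resize(sc,(400,300),interpolation=cv2.INTER_CUBIC)
d=cv2.resize(t['image'],(400,300))
cv2.imwrite('pics/c2.png',np.vstack([np.hstack([a,b]),np.hstack([c,d])])[:,:,::-1])
```

```text
tcp [0.647  0.0261 0.2139] z [ 0.114  0.037 -0.993] F [-0.6 -0.2  0.2] w 0.0855 g 0.0 t 52.0 j [ 0.69  0.68 -1.13  1.64  0.67  1.13  1.86]
n 6 t [ 0.0166 -0.0156  0.0101] r [-0.012   0.0161 -0.0302]
[231.4607092 138.4561953]
```

View pics/c2.png

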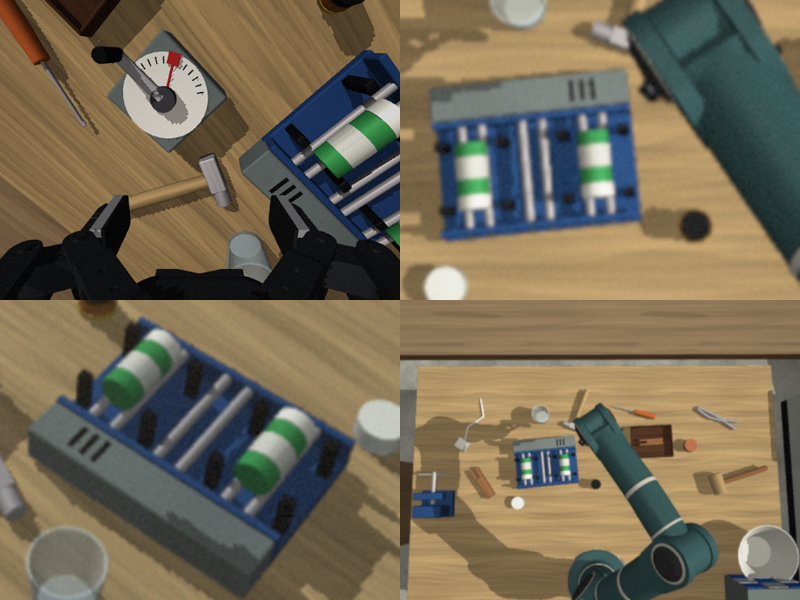

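Both jars lie squarely in the left and right cradles, seen from the top and from the scene camera. The tray holds the pin, the lever is still at its stop, and the tab is at about (242,81) in the wrist picture. Next I'll measure the tab angle.

```bash
cat > dial.py <<'E'
from h import *
def run(s,box,roi):
    x0,y0,x1,y1=roi;im=s['image'];hsv=cv2.cvtColor(im,cv2.COLOR_RGB2HSV)
    k=np.zeros(im.shape[:2],np.uint8);k[y0:y1,x0:x1]=1
    red=(((hsv[...,0]<8)|(hsv[...,0]>172))&(hsv[...,1]>150)&(hsv[...,2]>90)).astype(np.uint8)*k
    m=cv2.morphologyEx(red,cv2.MORPH_OPEN,np.ones((7,7)))
    q=cv2.moments(m,True);t=(q['m10']/q['m00'],q['m01']/q['m00']);T=ray(s,t,.055)[:2]
    w=((hsv[...,1]<60)&(hsv[...,2]>140)).astype(np.uint8)*k
    pts=np.vstack([c for c in cv2.findContours(w,0,1)[0] if len(c)>10])
    W=np.array([ray(s,p[0],.05)[:2] for p in cv2.convexHull(pts)])
    f=least_squares(lambda a:np.hypot(*(W-a[:2]).T)-a[2],[.663,-.035,.05],loss='soft_l1',f_scale=.0007)
    print('dial circle',f.x.round(4),'rms',np.sqrt(np.mean(f.fun**2)).round(4),'tab',T.round(4),q['m00'],t)
    # red line: all red pixels rayed at tab height / dial height
    if box is not None:
        cs=np.array([ray(s,c,.05)[:2] for c in box]);print('box ctr',cs.mean(0).round(4))
    for c in (f.x[:2],)+(() if box is None else (cs.mean(0),)):
        d=T-c;print('tab r',np.hypot(*d).round(4),'ang',np.arctan2(-d[0],-d[1]).round(4))
    return f.x[:2],T
from scipy.optimize import least_squares
E
python3 - <<'E'
from dial import *
s=dict(np.load('last_wrist.npz'))
run(s,[(231,42),(319,129),(241,210),(151,133)],(150,40,315,205))
h=ray(s,(148,76),.11);print('handle',h)
E
```

```text
dial circle [ 0.6634 -0.0356  0.0533] rms 0.0001 tab [ 0.6234 -0.0612] 280.0 (242.99642857142857, 81.98571428571428)
box ctr [ 0.658  -0.0357]
tab r 0.0475 ang 1.0013
tab r 0.0429 ang 0.936
handle [ 0.66224236 -0.10106097  0.11      ]
```

Run:
```python
from h import *
plan((.668,-.107,.175),150,0,7)
```

```text
tcp [0.6471 0.0257 0.2143] z [ 0.115  0.036 -0.993] F [1.1 0.3 0.2] w 0.0852 g 0.0 t 52.15 j [ 0.69  0.68 -1.13  1.64  0.67  1.13  1.86]
n 7 t [ 0.0141 -0.0132  0.008 ] r [-0.0104  0.0137 -0.0259]
```

play_rows(
  plan=[
    {"rx": -0.0104,"ry": 0.0137,"rz": -0.0259,"tx": 0.0141,"ty": -0.0132,"tz": 0.008,"hand": 1},
    {"rx": -0.0104,"ry": 0.0137,"rz": -0.0259,"tx": 0.0141,"ty": -0.0132,"tz": 0.008,"hand": 1},
    {"rx": -0.0104,"ry": 0.0137,"rz": -0.0259,"tx": 0.0141,"ty": -0.0132,"tz": 0.008,"hand": 1},
    {"rx": -0.0104,"ry": 0.0137,"rz": -0.0259,"tx": 0.0141,"ty": -0.0132,"tz": 0.008,"hand": 1},
    {"rx": -0.0104,"ry": 0.0137,"rz": -0.0259,"tx": 0.0141,"ty": -0.0132,"tz": 0.008,"hand": 1},
    {"rx": -0.0104,"ry": 0.0137,"rz": -0.0259,"tx": 0.0141,"ty": -0.0132,"tz": 0.008,"hand": 1},
    {"rx": -0.0104,"ry": 0.0137,"rz": -0.0259,"tx": 0.0141,"ty": -0.0132,"tz": 0.008,"hand": 1},
    {"rx": 0,"ry": 0,"rz": 0,"tx": 0,"ty": 0,"tz": 0,"hand": 1},
    {"rx": 0,"ry": 0,"rz": 0,"tx": 0,"ty": 0,"tz": 0,"hand": 1},
    {"rx": 0,"ry": 0,"rz": 0,"tx": 0,"ty": 0,"tz": 0,"hand": 1},
  ],
)

```text
time: 53.4
tool_pos: [0.668, -0.1059, 0.1568]
tcp_rot: [0.0, -0.5, 0.866, 0.0]
contact_force: [0.1, -0.2, -0.2]
width: 0.0856
grasp_force: 0.0
```

Run:
```python
from h import *
plan((.668,-.107,.098),150,0,3)
```

```text
tcp [ 0.668  -0.1059  0.1568] z [ 0.001  0.    -1.   ] F [ 0.1 -0.2 -0.2] w 0.0856 g 0.0 t 53.4 j [ 0.77  0.84 -1.07  1.51  0.76  1.24  2.21]
n 3 t [ 0.0003 -0.0002  0.0258] r [-0.0002  0.0003  0.0003]
```

play_rows(
  newtons=25,
  plan=[
    {"rx": 0,"ry": 0,"rz": 0,"tx": 0.001,"ty": 0,"tz": 0.026,"hand": 1},
    {"rx": 0,"ry": 0,"rz": 0,"tx": 0,"ty": 0,"tz": 0.026,"hand": 1},
    {"rx": 0,"ry": 0,"rz": 0,"tx": 0,"ty": 0,"tz": 0.025,"hand": 1},
    {"rx": 0,"ry": 0,"rz": 0,"tx": 0,"ty": 0,"tz": 0,"hand": 0},
    {"rx": 0,"ry": 0,"rz": 0,"tx": 0,"ty": 0,"tz": 0,"hand": 0},
    {"rx": 0,"ry": 0,"rz": 0,"tx": 0,"ty": 0,"tz": 0,"hand": 0},
    {"rx": 0,"ry": 0,"rz": 0,"tx": 0,"ty": 0,"tz": 0,"hand": 0},
    {"rx": 0,"ry": 0,"rz": 0,"tx": 0,"ty": 0,"tz": 0,"hand": 0},
    {"rx": 0,"ry": 0,"rz": 0,"tx": 0,"ty": 0,"tz": 0,"hand": 0},
    {"rx": 0,"ry": 0,"rz": 0,"tx": 0,"ty": 0,"tz": 0,"hand": 0},
  ],
)

```text
time: 54.65
tool_pos: [0.6678, -0.1075, 0.08]
tcp_rot: [0.0, -0.5, 0.866, -0.0]
contact_force: [-3.4, -0.1, 4.8]
width: 0.0153
grasp_force: 25.2
```

```bash
sed -i 's/^C=.*/C=np.array([.6634,-.0356])/' h.py
python3 - <<'E'
from h import *
o,p,r=st();print(p,o['contact_force'],o['width']);d=p[:2]-C;a=np.arctan2(-d[0],-d[1]);print(np.hypot(*d),a)
arc(a,1.0,9)
E
```

```text
[ 0.66776467 -0.10754926  0.07996537] [-3.4148513  -0.09972964  4.7939644 ] 0.015267763872930587
0.07208152287940778 -0.060588892188199954
[[0.0041, 0.0071], [0.0033, 0.0076], [0.0024, 0.0079], [0.0014, 0.0081], [0.0004, 0.0082], [-0.0005, 0.0082], [-0.0015, 0.0081], [-0.0024, 0.0079], [-0.0033, 0.0075]]
```

play_rows(
  plan=[
    {"rx": 0,"ry": 0,"rz": 0,"tx": 0.0041,"ty": 0.0071,"tz": 0,"hand": 0},
    {"rx": 0,"ry": 0,"rz": 0,"tx": 0.0033,"ty": 0.0076,"tz": 0,"hand": 0},
    {"rx": 0,"ry": 0,"rz": 0,"tx": 0.0024,"ty": 0.0079,"tz": 0,"hand": 0},
    {"rx": 0,"ry": 0,"rz": 0,"tx": 0.0014,"ty": 0.0081,"tz": 0,"hand": 0},
    {"rx": 0,"ry": 0,"rz": 0,"tx": 0.0004,"ty": 0.0082,"tz": 0,"hand": 0},
    {"rx": 0,"ry": 0,"rz": 0,"tx": -0.0005,"ty": 0.0082,"tz": 0,"hand": 0},
    {"rx": 0,"ry": 0,"rz": 0,"tx": -0.0015,"ty": 0.0081,"tz": 0,"hand": 0},
    {"rx": 0,"ry": 0,"rz": 0,"tx": -0.0024,"ty": 0.0079,"tz": 0,"hand": 0},
    {"rx": 0,"ry": 0,"rz": 0,"tx": -0.0033,"ty": 0.0075,"tz": 0,"hand": 0},
    {"rx": 0,"ry": 0,"rz": 0,"tx": 0,"ty": 0,"tz": 0,"hand": 0},
  ],
)

```text
time: 55.9
tool_pos: [0.6042, -0.0761, 0.0797]
tcp_rot: [-0.0, -0.5, 0.866, -0.0]
contact_force: [-4.1, -3.7, 7.9]
width: 0.0149
grasp_force: 25.7
```

Run:
```python
from h import *
o,p,r=st();print(p,o['contact_force'],o['width']);d=p[:2]-C;a=np.arctan2(-d[0],-d[1]);print(np.hypot(*d),a)
```

```text
[ 0.6042385 -0.076066   0.0796664] [-4.08002699 -3.69688256  7.89927875] 0.014934087304209582
0.07167691379630295 0.9708949417391883
```

play_rows(
  plan=[
    {"rx": 0,"ry": 0,"rz": 0,"tx": -0.001,"ty": 0.0019,"tz": 0,"hand": 0},
    {"rx": 0,"ry": 0,"rz": 0,"tx": 0,"ty": 0,"tz": 0,"hand": 0},
    {"rx": 0,"ry": 0,"rz": 0,"tx": 0,"ty": 0,"tz": 0,"hand": 0},
    {"rx": 0,"ry": 0,"rz": 0,"tx": 0,"ty": 0,"tz": 0,"hand": 0},
    {"rx": 0,"ry": 0,"rz": 0,"tx": 0,"ty": 0,"tz": 0,"hand": 1},
    {"rx": 0,"ry": 0,"rz": 0,"tx": 0,"ty": 0,"tz": 0,"hand": 1},
    {"rx": 0,"ry": 0,"rz": 0,"tx": 0,"ty": 0,"tz": 0,"hand": 1},
    {"rx": 0,"ry": 0,"rz": 0,"tx": 0,"ty": 0,"tz": 0,"hand": 1},
    {"rx": 0,"ry": 0,"rz": 0,"tx": 0,"ty": 0,"tz": -0.02,"hand": 1},
    {"rx": 0,"ry": 0,"rz": 0,"tx": 0,"ty": 0,"tz": -0.04,"hand": 1},
  ],
)

```text
time: 57.15
tool_pos: [0.6029, -0.0737, 0.1401]
tcp_rot: [-0.0, -0.5, 0.866, 0.001]
contact_force: [-0.4, -0.4, 0.9]
width: 0.0851
grasp_force: 0.0
```

Run:
```python
from h import *
plan((.695,.03,.2187),150,0,8)
```

```text
tcp [ 0.6029 -0.0737  0.1401] z [-0.001  0.001 -1.   ] F [-0.4 -0.4  0.9] w 0.0851 g 0.0 t 57.15 j [ 0.83  0.76 -1.1   1.71  0.74  1.15  2.12]
n 8 t [-0.017  -0.0035 -0.0075] r [0.0002 0.     0.0001]
```

play_rows(
  plan=[
    {"rx": 0,"ry": 0,"rz": 0,"tx": 0,"ty": 0,"tz": -0.03,"hand": 1},
    {"rx": 0,"ry": 0,"rz": 0,"tx": -0.027,"ty": -0.0055,"tz": -0.01,"hand": 1},
    {"rx": 0,"ry": 0,"rz": 0,"tx": -0.027,"ty": -0.0055,"tz": -0.01,"hand": 1},
    {"rx": 0,"ry": 0,"rz": 0,"tx": -0.027,"ty": -0.0055,"tz": -0.01,"hand": 1},
    {"rx": 0,"ry": 0,"rz": 0,"tx": -0.027,"ty": -0.0055,"tz": 0,"hand": 1},
    {"rx": 0,"ry": 0,"rz": 0,"tx": -0.027,"ty": -0.0055,"tz": 0,"hand": 1},
    {"rx": 0,"ry": 0,"rz": 0,"tx": 0,"ty": 0,"tz": 0,"hand": 1},
    {"rx": 0,"ry": 0,"rz": 0,"tx": 0,"ty": 0,"tz": 0,"hand": 1},
    {"rx": 0,"ry": 0,"rz": 0,"tx": 0,"ty": 0,"tz": 0,"hand": 1},
    {"rx": 0,"ry": 0,"rz": 0,"tx": 0,"ty": 0,"tz": 0,"hand": 1},
  ],
)

```text
time: 58.4
tool_pos: [0.6945, 0.0285, 0.1995]
tcp_rot: [0.0, -0.5, 0.866, 0.0]
contact_force: [0.0, -0.5, -0.2]
width: 0.0852
grasp_force: 0.0
```

Run:
```python
from h import *
s=snap('wrist','w10.png')
c=proj(s,(.6634,-.0356,.05));h=proj(s,(*(C+.07*np.array([-np.sin(1.001),-np.cos(1.001)])),.11));t=proj(s,(.6234,-.0612,.055));print(c,h,t)
x0,y0=int(c[0])-110,max(0,int(c[1])-120);print(x0,y0)
f=s['image'][y0:y0+190,max(0,x0):x0+220];print(f.shape)
cv2.imwrite('pics/z10.png',cv2.resize(f,None,fx=3,fy=3,interpolation=cv2.INTER_CUBIC)[:,:,::-1])
```

```text
[271.93458818 115.73418696] [321.9292013   11.29800609] [299.2634864   60.00208606]
161 0
(190, 220, 3)
```

View pics/z10.png

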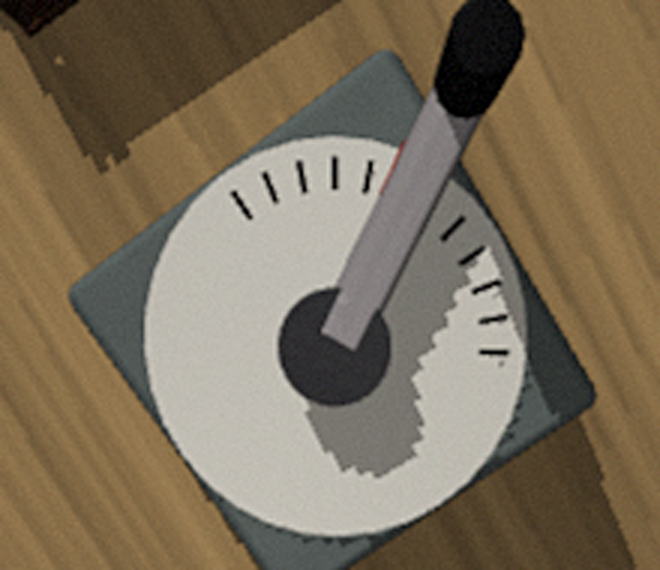

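The lever now covers the tab, with only a sliver of red showing at crop (395,165) on its left edge. The handle top is at about crop (490,27). I'll work out the residual angle.

Run:
```python
from h import *
s=dict(np.load('last_wrist.npz'));c=lambda x,y,z:ray(s,(161+x/3-.33,y/3-.33),z)[:2]
def ang(p):d=p-C;return np.hypot(*d).round(4),np.arctan2(-d[0],-d[1]).round(4)
print('cam',s['pose'][:3,3])
print('handle',ang(c(490,27,.11)))
a,b=c(344,334,.068),c(448,113,.068);d=b-a;print('arm dir',np.arctan2(-d[0],-d[1]),'end',ang(b))
im=s['image'];hsv=cv2.cvtColor(im,cv2.COLOR_RGB2HSV)
red=(((hsv[...,0]<8)|(hsv[...,0]>172))&(hsv[...,1]>90)&(hsv[...,2]>80));red[:, :270]=0;red[:,330:]=0;red[:40]=0;red[80:]=0
v,u=np.nonzero(red);print(len(u))
for U,V in list(zip(u,v))[::max(1,len(u)//12)]:print((U,V),ang(ray(s,(U,V),.055)[:2]))
# refit the dial centre here
k=np.zeros(im.shape[:2],np.uint8);k[40:182,205:340]=1
w=((hsv[...,1]<60)&(hsv[...,2]>140)).astype(np.uint8)*k
from scipy.optimize import least_squares
W=np.array([ray(s,p[0],.05)[:2] for p in cv2.convexHull(np.vstack([q for q in cv2.findContours(w,0,1)[0] if len(q)>10]))])
f=least_squares(lambda a:np.hypot(*(W-a[:2]).T)-a[2],[.663,-.035,.05],loss='soft_l1',f_scale=.0007);print(f.x)
```

```text
cam [ 0.65634761 -0.03598218  0.34226532]
handle (np.float64(0.0718), np.float64(1.0069))
arm dir 0.9830023487343622 end (np.float64(0.0627), np.float64(0.9997))
10
(np.int64(295), np.int64(47)) (np.float64(0.0546), np.float64(0.8662))
(np.int64(294), np.int64(48)) (np.float64(0.0537), np.float64(0.8571))
(np.int64(295), np.int64(48)) (np.float64(0.054), np.float64(0.8708))
(np.int64(294), np.int64(49)) (np.float64(0.053), np.float64(0.8617))
(np.int64(294), np.int64(50)) (np.float64(0.0524), np.float64(0.8663))
(np.int64(293), np.int64(51)) (np.float64(0.0514), np.float64(0.8568))
(np.int64(293), np.int64(52)) (np.float64(0.0508), np.float64(0.8616))
(np.int64(293), np.int64(53)) (np.float64(0.0501), np.float64(0.8665))
(np.int64(292), np.int64(54)) (np.float64(0.0492), np.float64(0.8566))
(np.int64(292), np.int64(55)) (np.float64(0.0485), np.float64(0.8615))
[ 0.66300418 -0.03574669  0.0531619 ]
```

Run:
```python
from h import *
def g(i):
    h=cv2.cvtColor(i,cv2.COLOR_BGR2HSV);m=cv2.inRange(h,(40,90,40),(85,255,255))
    return sorted(cv2.boundingRect(c) for c in cv2.findContours(m,0,2)[0] if cv2.contourArea(c)>15)
for n in('top','scene'):
    print(n,g(cv2.imread('pics/%s3.png'%n)));snap(n,n+'4.png');print(g(cv2.imread('pics/%s4.png'%n)))
s=dict(np.load('last_top.npz'));Ri=R.from_euler('z',5.3,degrees=True).as_matrix()
for b in g(cv2.imread('pics/top4.png')):
    p=ray(s,(b[0]+b[2]/2-.5,b[1]+b[3]/2-.5),.093)+[.0025,.003,0];print(b,'mill frame',(Ri.T@(p-[.51,.2293,0]))[:2].round(4))
```

```text
top [(169, 221, 14, 7), (170, 238, 14, 6), (223, 216, 13, 7), (224, 232, 14, 8)]
[(169, 221, 14, 7), (170, 238, 14, 6), (223, 215, 13, 8), (224, 232, 14, 7)]
scene [(304, 220, 18, 17), (317, 207, 17, 15), (361, 255, 20, 19), (374, 242, 18, 15)]
[(304, 220, 18, 17), (318, 207, 16, 15), (361, 255, 20, 19), (375, 242, 17, 15)]
(169, 221, 14, 7) mill frame [0.0385 0.0858]
(170, 238, 14, 6) mill frame [-0.0133  0.0868]
(223, 215, 13, 8) mill frame [ 0.0392 -0.0825]
(224, 232, 14, 7) mill frame [-0.013  -0.0824]
```

Both jars are unmoved: they sit on their cradle lines (mill y of about +86 and −82 mm) and are centred along the rollers. I'm handing the job in.

```bash
python3 -c "
from station import ctrl
print(ctrl.job_done())"
```

```text
the job is handed in; nothing more can be done
None
```

The job is handed in: the lever went back to its stop, the pin lies flat in the tray, both green jars present lie centred in the left and right cradles, and the lever was then set to the red tab (within about 0.02 rad by my measurement).

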